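# Index the bead display and ease open its touch-latch bin

## Task

The bead display is locked one hole away from facing front: pull up the red spring plunger, turn the turntable anticlockwise (seen from above) to the very next hole and let the plunger snap fully home. Then press the teal flap at its yellow dot until the touch latch clicks, without forcing it, and catch the flap as it springs: ease it up slowly with the finger until it stands fully open, then leave it so. Keep the things on the display standing where they belong.

Things in the scene. Friction and masses are not known exactly. Their poses are not given: they have to be found in the camera images.
- disc_centre (a point): Turntable: ash disc 400 mm across, top 50 mm above the table, on a fixed pine base 450 mm across, 20 mm high. Point: centre of the disc's top, on the turning axis. Axes turn with the disc: -x is the way the bin's front and flap face, z up. The beech bin on it is 165 mm wide; behind the flap it is 200 mm above the table.
- shelf_edge (a point): Middle of the pine shelf's lower front edge, 330 mm above the table, 133 mm before the turning axis; axes as disc_centre. The shelf (120 mm wide, 215 mm deep, 14 mm thick) hangs over the flap, so the flap cannot be reached straight from above: come from the front with the tool tilted.
- disc (a joint): Turntable angle, rad, anticlockwise from above positive; starts at 0, locked. Index holes at -0.70, 0, 0.70 and 1.40 (black dots on the base's rim); the next anticlockwise is 0.70, where the bin faces roughly to the robot. With the plunger up it turns with light friction (1 to 3 N at the knob).
- knob (a point): Centre of the red plunger knob: upright cylinder 40 mm across, 42 mm tall, 47 mm above the disc when home, 175 mm from the turning axis (disc axes: x -74, y -159 mm), turning with it. Nothing tall within 70 mm of its axis. Pull it straight up with 8 to 11 N; held up and moved sideways it turns the disc.
- plunger (a joint): Plunger lift, m: 0 home, at most 0.026. A spring pulls it down. The pin clears its hole at 0.014; lift about 0.018 to turn. Let go over a hole (within some 4 mm) it snaps home; elsewhere it rides on the plate at about 0.014 and drops in when the disc is turned on to the hole.
- flap_pad (a point): Yellow dot, 34 mm across, where to press the teal flap: on its outer face, 22 mm above its free lower edge. Axes: z outward normal (shut: leaning 40 deg from vertical to the front), +x up the slope to the hinge, y along the hinge. Flap 138 x 138 x 12 mm, hinged at its upper edge. Press inward with shut fingertips, tool tilted 25 to 40 deg.
- flap_hinge (a point): Middle of the flap's hinge line, 200 mm above the table. Axes as flap_pad. The dot lies 118 mm from it along the flap and 12 mm out. The spring pushes the flap open with about 6 N at the dot when shut, 2 N when open. After the click it flies up unless the finger stays on it and yields: keep it below 2 rad/s (0.24 m/s at the dot).
- flap (a joint): Flap angle, rad: 0 shut, 0.75 fully open (about level, held by its spring), negative pressed in. The latch clicks when the dot is pressed in 3 to 6 mm (differs each time, unseen): resistance rises to about 11 N, then falls at the click; a hard stop comes at 8 mm (-0.068). Once clicked it stays unlatched. Never press harder than 30 N.
- canister_mid (a point): Clear screw-top canister of orange beads, 72 mm across, 120 mm tall, loose on the disc beside the bin; this is its centre. Leave it standing.
- dish_mid (a point): Grey ceramic dish, 96 mm across, 28 mm high, loose on the disc beside the bin; centre. Leave it.
- abacus_mid (a point): Beech abacus, 115 mm long, 45 mm deep, 100 mm tall, loose on the disc behind the bin; centre. Leave it standing.
- rings_mid (a point): Stack of pink rubber counting rings, 68 mm across, 60 mm high, loose on the pine shelf; centre. Leave it standing.
Things that resemble listed ones, but are neither listed nor needed, are in the scene too. Of the things that look like the part that bears rings_mid, the larger one is meant. Of the things that look like the part that bears dish_mid, the larger one is meant.

How it is judged:
On the way, in this order (a step that is already met when the one before it is completed fails the run):
1. turntable locked in the next hole, plunger home, flap still shut (value of joint disc between 0.67 and 0.73 rad and value of joint plunger below 0.003 m and value of joint flap below 0.05 rad), for 0.2 s.
2. flap pressed in (value of joint flap below -0.015 rad), for 0.02 s.
At the end, for the whole second after the job is handed in: Turntable within 0.03 rad of the next hole (0.70) with the plunger home (under 3 mm), flap standing open (over 0.68 rad) and at rest, the canister, dish and abacus upright (tilt under 0.25 rad) on the disc and the rings upright on the shelf (value of joint disc between 0.67 and 0.73 rad and value of joint plunger below 0.003 m and value of joint flap above 0.68 rad and velocity of joint flap below 0.1 rad/s and angle between each of canister_mid, dish_mid, abacus_mid, rings_mid's own z axis and vertical below 0.25 rad and horizontal distance between each of canister_mid, dish_mid, abacus_mid, rings_mid and disc_centre below 0.19 m and height (world z) of canister_mid above 0.1 m and height (world z) of dish_mid above 0.055 m and height (world z) of abacus_mid above 0.09 m and height (world z) of rings_mid above 0.36 m); the robot touches nothing.
It fails at once if the flap flies open (faster than 2 rad/s) (velocity of joint flap above 2 rad/s).
It fails at once if the flap is pressed harder than 30 N (contact force between any of the fingers, the arm and flap above 30 N).
It fails at once if a thing on the display topples (angle between any of canister_mid, dish_mid, abacus_mid, rings_mid's own z axis and vertical above 0.5 rad).
It also fails if it takes over 58 s, if anything falls off the work surface, if the arm or the gripper's body presses on something with over 40 N, if the wrist force passes 120 N, or if a joint passes its speed limit or range.

## Robot

A 7-joint arm with a two-finger parallel gripper is mounted at the origin on the work surface. World frame = base frame: x ahead of the robot, y to its left, z up, the work surface at z = 0. Lengths are in m, angles in rad, forces in N, time in s.
With the tool pointing down it reaches from about 0.425 to 0.825 m from the base axis. Payload 3.6 kg.
Tool frame: the origin (TCP) lies at the very end of the fingers, on their centre line; the grasp point (between the pads) lies 19 mm behind it (arm.tcp_to_grasp is the x of the grasp point in the tool frame, in m); x points along the fingers, y is the direction in which the jaws open and shut, and the axes are right-handed (so a half turn about x gives the same grasp; the last joint's range is limited). The gripper opens to 85 mm and grips with 20 to 120 N. Pads are 22 mm wide; open, the fingers measure 114 mm over their backs; the gripper's body (76 mm by 85 mm) begins 54 mm behind the grasp point. The pads swing forward as they close: fully open they stand 13 mm farther back than shut.
Start: joints at [-1.361, 0.615, -0.013, 1.423, 0.008, 1.103, -0.04], TCP at [0.152, 0.632, 0.231] pointing down, gripper open.
Joint ranges: [-3.12, 3.12], [-0.3, 2.06], [-1.34, 1.32], [0.26, 2.42], [-1.36, 4.5], [0.01, 1.98], [-2.84, 2.84]. Speed limits (rad/s): [2.79, 2.79, 3.14, 3.14, 3.14, 3.14, 3.14].

## Interface

Orientations are given as a 3x3 rotation matrix whose columns are the frame's x, y, z axes.
In Python, from bench import arm gives the robot as it stands.
- The arm moves only by the tool carry_out, never from a script. Its argument "motion" is a list of rows, each a list of 2 entries, a list of its own where there are three numbers: the shift along the tool's x, y, z in m, then the turn, a rotation vector about the tool's x, y, z in degrees. In form: [[[tx, ty, tz], [wx, wy, wz]], ...]. A call has 1 to 10 rows; each row is the pose to reach, as a shift and turn from the pose commanded when the call began, along the tool's axes at that moment; what a row does not reach only later rows make up. A row lasts 1/12 s, in which the tool goes at most 41.7 mm and 7.16 degrees, less where a joint would pass 70% of its speed; a pose out of reach is approached as far as the arm can. A call with a gripper value outside its range is refused whole. "claw" is the closure in counts, from 0 (fully open) to 255 (shut), set as the call begins (left out, the last holds). The fingers move at their own pace and stop on an object; the grip force is fixed at half the most. Time passes only in rows, so rows that repeat a pose let the fingers close. It gives the time, the measured TCP pose, the force and the opening at its end, in the units of the state.
- arm.get_obs(): the state, without advancing time (a new reading comes with each control period).
- arm.snapshot(name): name is "scene" or "top" or "wrist"; returns (picture, depth): 480x640x3 uint8, red, green, blue; 480x640 float32, m along the optical axis (not along the pixel's ray), 0 where there is no reading.
- arm.camera_model(name): a dict with "fx", "fy", "cx", "cy" (pixels), "world_from_camera" (4x4, takes a point from camera to world coordinates); the wrist camera has in their place "mount" (4x4, takes a point from camera to tool coordinates, whose origin is the TCP and whose axes are the tool frame's). Camera axes: x right, y up, looking along -z (the intrinsics and any distortion apply to the point x, -y, -z); pixel columns grow to the right and rows downward; lengths in m; the calibration is good to about 2 mm. A picture is of the moment at which its call begins: read the wrist's pose just before it. camera_model takes no time and is no camera call.
- arm.hand_in(): hands the job in, once; it reports no verdict.
The state is a dict: "time_s": time; "joint_positions": joint angles; "qd": joint speeds; "tau": joint torques, N m; "ee_pos": TCP position; "orientation": TCP orientation; "force": force on the tool from outside, world axes, zero at the start; "ft_torque": the same for the moment, N m; "grip_width": finger opening in m.
Only numpy, scipy, OpenCV 4.12 (cv2) and the standard library are available. Lean on these libraries where they do the work, as an engineer would, in place of code of your own. Each camera call takes 0.05 s, during which the arm holds its last target.

## Working session

There is one attempt and no reset: what is moved stays moved. The work goes in short steps, Python scripts to look and compute and a tool call to move; the robot and the scene stay as the last step left them, time stands still between calls to the robot, and variables do not carry over. Pictures are saved under pics/ and viewed, and the job is handed in when it is done.

Besides the shell and the picture viewer there is one more tool, called after "Call:" as name(argument=value, ...) on one line, values as JSON. carry_out: Moves the arm, as the interface text tells. Its arguments: {"type":"object","properties":{"motion":{"type":"array","items":{"type":"array"}},"claw":{"type":"number"}},"required":["motion"]}

```bash
mkdir -p pics; ls; cat > h.py <<'E'
import numpy as np, cv2
from bench import arm
def snap(n,f):
    o=arm.get_obs(); p,d=arm.snapshot(n); cv2.imwrite('pics/'+f+'.png',p[:,:,::-1]); np.savez('pics/'+f+'.npz',p=p,d=d,pos=o['ee_pos'],R=o['orientation']); return p,d
def w(n,f):
    z=np.load('pics/'+f+'.npz'); m=arm.camera_model(n)
    T=np.array(m['world_from_camera']) if 'world_from_camera' in m else None
    if T is None:
        B=np.eye(4);B[:3,:3]=z['R'];B[:3,3]=z['pos'];T=B@np.array(m['mount'])
    return z['p'],z['d'],m,T
def cloud(n,f):
    p,d,m,T=w(n,f)
    v,u=np.mgrid[0:480,0:640]
    X=np.stack([(u-m['cx'])/m['fx']*d,-(v-m['cy'])/m['fy']*d,-d,np.ones_like(d)],-1)
    return p,d,(X@T.T)[...,:3]
E
python3 - <<'E'
from h import *
for n in['scene','top','wrist']:
    snap(n,n+'0'); m=arm.camera_model(n); print(n,m)
print(arm.get_obs(), arm.tcp_to_grasp)
E
```

```text
pics
scene {'fx': 618.0905974901127, 'fy': 618.0905974901127, 'cx': 322.6061404789908, 'cy': 237.8601523967298, 'world_from_camera': array([[ 0.11206535,  0.94041858, -0.32102065,  0.22976075],
       [-0.99369481,  0.10493078, -0.03949872,  0.0146841 ],
       [-0.00346038,  0.323423  ,  0.94624817,  1.42094541],
       [ 0.        ,  0.        ,  0.        ,  1.        ]])}
top {'fx': 484.2439880874887, 'fy': 484.2439880874887, 'cx': 315.72153136231617, 'cy': 234.5232104244661, 'world_from_camera': array([[-0.00165051,  0.99488519, -0.1009987 ,  0.52721523],
       [-0.99997598, -0.0023219 , -0.00653038,  0.04513723],
       [-0.00673149,  0.1009855 ,  0.99486512,  1.3724658 ],
       [ 0.        ,  0.        ,  0.        ,  1.        ]])}
wrist {'fx': 337.96418163268555, 'fy': 337.96418163268555, 'cx': 316.15510903585283, 'cy': 238.224310375441, 'mount': array([[-4.67824716e-04,  2.98880013e-01, -9.54290584e-01,
        -1.43298286e-01],
       [ 9.99999603e-01, -5.83862120e-04, -6.73096077e-04,
        -9.95738344e-04],
       [-7.58349088e-04, -9.54290520e-01, -2.98879621e-01,
 
[... 222 characters left out ...]
      1.10340795, -0.04042723]), 'qd': array([-0.00070271, -0.00235823, -0.00018046, -0.00455408,  0.00020924,
        0.000688  ,  0.0015399 ]), 'tau': array([ 5.33978146e-04, -4.69658089e+01,  2.59535685e-01, -1.71251571e+01,
        1.00231540e-02,  7.15139919e-03,  1.16766032e-06]), 'ee_pos': array([0.15235689, 0.63128427, 0.2303786 ]), 'orientation': array([[-4.12620561e-04,  2.34569781e-01,  9.72099196e-01],
       [-1.99399032e-03,  9.72097154e-01, -2.34570134e-01],
       [-9.99997927e-01, -2.03514485e-03,  6.66225988e-05]]), 'force': array([ 0.12472201, -0.24602767,  0.03610862]), 'ft_torque': array([ 0.04229395, -0.0616499 ,  0.06184198]), 'grip_width': 0.08558467572515852} -0.0187
```

View pics/scene0.png

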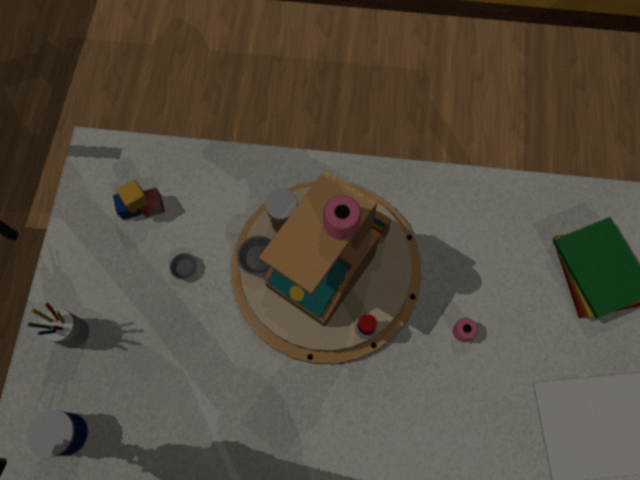

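View pics/top0.png

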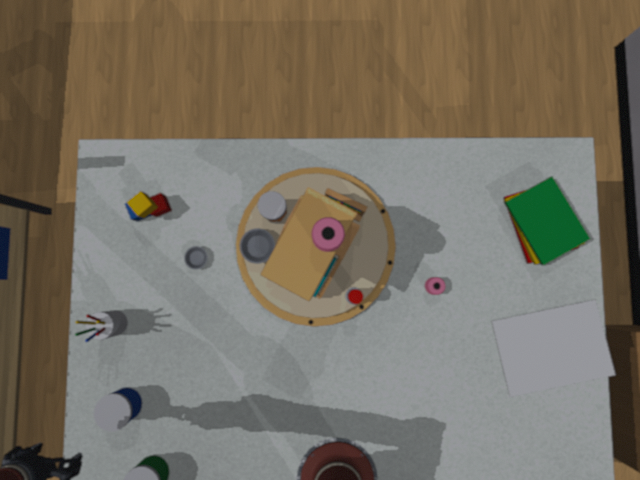

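View pics/wrist0.png

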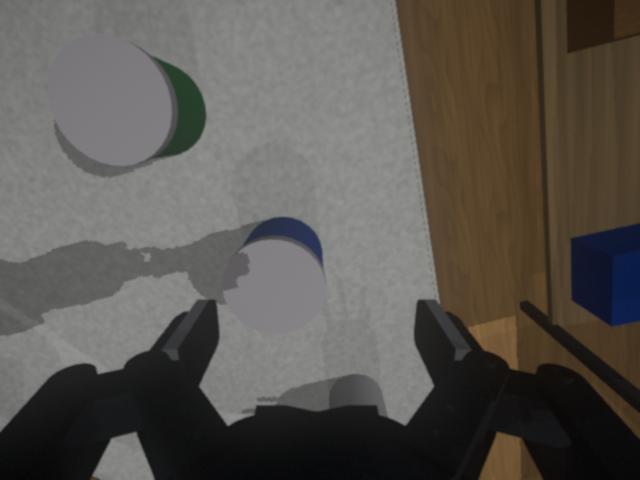

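```bash
python3 - <<'E'
from h import *
for n in['scene','top']:
    p,d,X=cloud(n,n+'0'); hsv=cv2.cvtColor(p,cv2.COLOR_RGB2HSV)
    H,S,V=[hsv[...,i].astype(int) for i in range(3)]
    print(n,'depth valid',(d>0).mean())
    near=np.hypot(X[...,0]-0.5,X[...,1]-0.03)<0.32
    R=near&((H<6)|(H>174))&(S>180)&(V>80)&(X[...,2]>.09)
    print('knob',R.sum(),np.median(X[R],0),X[R].min(0),X[R].max(0))
    Y=near&(H>20)&(H<32)&(S>180)&(V>100); 
    print('yel',Y.sum(),X[Y].mean(0) if Y.any() else 0)
    T=near&(H>80)&(H<100)&(S>120)
    if T.sum(): print('teal',T.sum(),X[T].min(0),X[T].max(0))
    P=near&((H>160))&(S>60)&(S<200)&(X[...,2]>.3); print('pink',P.sum(),np.median(X[P],0))
    D=near&(abs(X[...,2]-0.05)<.006); 
    B=near&(abs(X[...,2]-0.02)<.006)
    for nm,M in(('disc',D),('base',B)):
        c,r=cv2.minEnclosingCircle((X[M][:,:2]*1000).astype(np.float32)); print(nm,M.sum(),c,r,np.median(X[M][:,2]))
    # dark dots on rim
    K=near&(V<45)&(abs(X[...,2]-.02)<.012)
    k,l,s,c=cv2.connectedComponentsWithStats(K.astype(np.uint8))
    for i in range(1,k):
        if 4<s[i,4]<80: print(' dot',c[i],s[i,4],X[l==i].mean(0))
    S_=near&(abs(X[...,2]-.344)<.006)
    c,sz,a=cv2.minAreaRect((X[S_][:,:2]*1000).astype(np.float32)); print('shelf',c,sz,a,np.median(X[S_][:,2]))
E
```

```text
scene depth valid 0.9961100260416667
knob 107 [ 0.49085512 -0.04351426  0.1183208 ] [ 0.4786733  -0.061485    0.11118292] [ 0.5095955  -0.0310308   0.12453476]
yel 16 [0.53711847 0.11343001 0.13159698]
teal 1323 [ 0.22976075 -0.06006285  0.10658787] [0.72817831 0.17339254 1.42094541]
pink 1190 [0.61560456 0.02866712 0.40215211]
disc 8955 (600.3414306640625, -18.99905014038086) 284.07421875 0.04973525369253928
base 3806 (595.1451416015625, -5.1239471435546875) 296.40679931640625 0.01973088470566886
 dot [409.08333333 236.91666667] 24 [ 0.7299814  -0.13231412  0.02113528]
 dot [412.36666667 296.46666667] 30 [ 0.58522518 -0.14971449  0.02070888]
 dot [373.04 344.6 ] 25 [ 0.46404708 -0.06869326  0.02108993]
 dot [309.76190476 356.38095238] 21 [0.42182504 0.07024491 0.0214753 ]
shelf (612.5794067382812, 69.41970825195312) (121.95664978027344, 216.98574829101562) 61.41324996948242 0.3436401318776381
top depth valid 0.9958040364583334
knob 145 [ 0.4954872  -0.0473311   0.11695966] [ 0.47770702 -0.06327191  0.10855173] [0.52721523 0.04513723 1.3724658 ]
yel 6 [0.56335303 0.03659922 1.15952984]
teal 82 [0.49834207 0.00644984 0.12112418] [0.58875181 0.0580243  0.20762227]
pink 772 [0.62639336 0.0277948  0.4025513 ]
disc 7200 (603.6759033203125, -22.447921752929688) 283.7288513183594 0.049324820650320844
base 2485 (594.0877685546875, 3.503753662109375) 286.7080993652344 0.019243804655546093
 dot [389.5 262. ] 6 [ 0.58695981 -0.15136763  0.02150663]
 dot [361.16666667 306.16666667] 6 [ 0.46524007 -0.07116281  0.02129346]
shelf (613.3148193359375, 68.19039916992188) (119.86763000488281, 215.25437927246094) 61.592254638671875 0.3432228353745941
```

```bash
python3 - <<'E'
from h import *
from scipy.optimize import least_squares
P=np.array([[.7300,-.1323],[.5852,-.1497],[.4640,-.0687],[.4218,.0702]])
f=lambda q:[*(np.hypot(*(P-q[:2]).T)-q[2])]
r=least_squares(f,[.6,.06,.21]);print(r.x,r.fun); a=np.unwrap(np.arctan2(*(P-r.x[:2]).T[::-1]));print(a,np.diff(a))
# base rim contour
for n in['scene','top']:
    p,d,X=cloud(n,n+'0'); 
    q=X[(abs(X[...,2]-.05)<.004)&(np.hypot(X[...,0]-r.x[0],X[...,1]-r.x[1])<.22)]
    def g(c):
        t=np.arctan2(q[:,1]-c[1],q[:,0]-c[0]); rr=np.hypot(q[:,0]-c[0],q[:,1]-c[1]); 
        return np.array([rr[(t>b)&(t<b+.2)].max() if ((t>b)&(t<b+.2)).any() else .2 for b in np.arange(-3.1,3,.2)])-.2
    s=least_squares(g,r.x[:2],diff_step=.003,loss='soft_l1',f_scale=.002); print(n,s.x,np.round(s.fun,3))
    hsv=cv2.cvtColor(p,cv2.COLOR_RGB2HSV);H,S,V=[hsv[...,i].astype(int) for i in range(3)]
    R=((H<6)|(H>174))&(S>180)&(V>60)&(abs(X[...,2]-.118)<.004)&(abs(X[...,0]-.49)<.05)&(abs(X[...,1]+.045)<.05)
    print('knobtop',X[R].mean(0),(X[R].max(0)+X[R].min(0))/2)
    if n=='scene':
        Y=(H>20)&(H<32)&(S>150)&(V>80)&(abs(X[...,0]-.537)<.05)&(abs(X[...,1]-.113)<.05);print('Y',Y.sum(),(X[Y].min(0)+X[Y].max(0))/2,X[Y].mean(0),X[Y].min(0),X[Y].max(0))
for k in [0.7]:
    c=r.x[:2]
E
```

```text
[0.63466423 0.05799191 0.21302545] [-0.00018768  0.00047546 -0.00047635  0.00018857]
[-1.10635105 -1.8046023  -2.50300815 -3.19888145] [-0.69825125 -0.69840585 -0.6958733 ]
scene [0.63463741 0.05795926] [-0.001 -0.001 -0.    -0.001 -0.001 -0.001 -0.    -0.002 -0.002 -0.002
 -0.001 -0.001 -0.002 -0.001  0.     0.     0.    -0.    -0.002  0.
 -0.001 -0.003 -0.002 -0.021 -0.001 -0.    -0.    -0.001 -0.001 -0.001
 -0.001]
knobtop [ 0.49290566 -0.04654915  0.1180016 ] [ 0.49283292 -0.04590602  0.11805139]
Y 146 [0.53716512 0.11021904 0.13319997] [0.53713835 0.11025559 0.1332997 ] [0.5246051  0.09575995 0.12162934] [0.54972514 0.12467812 0.1447706 ]
top [0.63550495 0.05629764] [-0.001 -0.001 -0.001 -0.001 -0.001 -0.002 -0.001 -0.002 -0.001 -0.001
 -0.002 -0.001 -0.002 -0.001 -0.002 -0.001 -0.001 -0.002 -0.001 -0.003
 -0.001 -0.001 -0.002 -0.025 -0.001 -0.001 -0.001 -0.001 -0.001 -0.001
 -0.001]
knobtop [ 0.49510459 -0.04777674  0.1174539 ] [ 0.49429738 -0.04748933  0.11803579]
```

```bash
cat >> h.py <<'E'
from scipy.spatial.transform import Rotation as Ro
C=np.array([.635,.057]); YAW0=-.502
def loc(p,Rm=None):
    """world target -> shift in tool axes and rotvec deg, from measured pose"""
    o=arm.get_obs(); R=np.array(o['orientation']); s=R.T@(np.array(p)-o['ee_pos'])
    r=Ro.from_matrix(R.T@Rm).as_rotvec(degrees=True) if Rm is not None else np.zeros(3)
    return np.round(s,4).tolist(),np.round(r,2).tolist()
def st():
    o=arm.get_obs(); print('t',round(o['time_s'],2),'p',np.round(o['ee_pos'],4),'F',np.round(o['force'],1),'w',round(o['grip_width'],4),'q',np.round(o['joint_positions'],2)); print(np.round(o['orientation'],3).tolist())
def down(a): # tool down, z axis at world yaw a
    z=np.array([np.cos(a),np.sin(a),0]);x=np.array([0,0,-1.]);return np.stack([x,np.cross(z,x),z],1)
E
python3 - <<'E'
from h import *
for p in [(.1524,.6313,.46),(.40,.30,.46),(.494,-.047,.46),(.494,-.047,.20)]: print(loc(p,down(-.237)))
E
```

```text
([-0.2296, -0.0004, 0.0001], [0.01, 0.0, 0.12])
([-0.2291, -0.2644, 0.3185], [0.01, 0.0, 0.12])
([-0.2284, -0.5797, 0.4912], [0.01, 0.0, 0.12])
([0.0316, -0.5792, 0.4912], [0.01, 0.0, 0.12])
```

Call:
carry_out(motion=[[[-0.04,0,0],[0,0,0]],[[-0.08,0,0],[0,0,0]],[[-0.12,-0.02,0.02],[0,0,0]],[[-0.15,-0.04,0.05],[0,0,0]],[[-0.18,-0.06,0.07],[0,0,0]],[[-0.205,-0.08,0.1],[0,0,0]],[[-0.225,-0.105,0.125],[0,0,0]],[[-0.23,-0.13,0.155],[0,0,0]],[[-0.23,-0.155,0.185],[0,0,0]],[[-0.23,-0.18,0.215],[0,0,0]]], claw=0)

```text
time_s: 0.98
ee_pos: [0.3177, 0.4081, 0.4623]
orientation: [[0.001, 0.234, 0.972], [0.002, 0.972, -0.234], [-1.0, 0.002, 0.001]]
force: [1.5, 1.3, 0.4]
grip_width: 0.0857
```

```bash
python3 - <<'E'
from h import *
st()
for p in [(.40,.30,.46),(.494,-.047,.46),(.494,-.047,.20)]: print(loc(p,down(-.237)))
E
```

```text
t 0.98 p [0.3177 0.4081 0.4623] F [1.5 1.3 0.4] w 0.0857 q [-0.99  0.27  0.06  1.36 -0.02  1.52  0.4 ]
[[0.001, 0.234, 0.972], [0.002, 0.972, -0.234], [-1.0, 0.002, 0.001]]
([0.0022, -0.0858, 0.1052], [0.05, 0.04, -0.11])
([0.0017, -0.4012, 0.2778], [0.05, 0.04, -0.11])
([0.2617, -0.4018, 0.2776], [0.05, 0.04, -0.11])
```

Call:
carry_out(motion=[[[0,-0.03,0.028],[0,0,0]],[[0,-0.06,0.056],[0,0,0]],[[0,-0.09,0.084],[0,0,0]],[[0,-0.125,0.105],[0,0,0]],[[0,-0.16,0.126],[0,0,0]],[[0,-0.195,0.147],[0,0,0]],[[0,-0.23,0.168],[0,0,0]],[[0,-0.265,0.19],[0,0,0]],[[0,-0.3,0.212],[0,0,0]],[[0,-0.335,0.235],[0,0,0]]])

```text
time_s: 1.82
ee_pos: [0.4665, 0.0271, 0.4614]
orientation: [[0.0, 0.234, 0.972], [0.0, 0.972, -0.234], [-1.0, 0.0, -0.0]]
force: [1.1, 1.1, 1.0]
grip_width: 0.0854
```

Call:
carry_out(motion=[[[0,-0.03,0.02],[0,0,0]],[[0,-0.055,0.035],[0,0,0]],[[0.03,-0.065,0.042],[0,0,0]],[[0.07,-0.065,0.042],[0,0,0]],[[0.11,-0.065,0.042],[0,0,0]],[[0.15,-0.065,0.042],[0,0,0]],[[0.19,-0.065,0.042],[0,0,0]],[[0.22,-0.065,0.042],[0,0,0]],[[0.23,-0.065,0.042],[0,0,0]],[[0.23,-0.065,0.042],[0,0,0]]])

```text
time_s: 2.65
ee_pos: [0.4897, -0.0436, 0.228]
orientation: [[-0.008, 0.235, 0.972], [0.0, 0.972, -0.235], [-1.0, -0.002, -0.008]]
force: [0.8, -0.8, 0.2]
grip_width: 0.0853
```

```bash
python3 - <<'E'
from h import *
snap('wrist','w1')
st()
p,d,X=cloud('wrist','w1'); hsv=cv2.cvtColor(p,cv2.COLOR_RGB2HSV);H,S,V=[hsv[...,i].astype(int) for i in range(3)]
R=((H<6)|(H>174))&(S>180)&(V>60)
T=R&(abs(X[...,2]-.118)<.004);print(R.sum(),T.sum(),(X[T].max(0)+X[T].min(0))/2,X[T].max(0)-X[T].min(0))
print(loc((.494,-.047,.080),down(-.237)))
E
```

```text
t 2.7 p [ 0.4914 -0.0439  0.2301] F [ 0.5 -0.7  0.7] w 0.0854 q [-0.21  0.39  0.35  1.87 -0.17  0.91  1.56]
[[-0.004, 0.235, 0.972], [-0.0, 0.972, -0.235], [-1.0, -0.001, -0.004]]
1778 1691 [ 0.49270774 -0.04700684  0.11784339] [0.03732875 0.03740386 0.00636083]
([0.1501, -0.0023, 0.0038], [0.01, -0.2, 0.05])
```

View pics/w1.png

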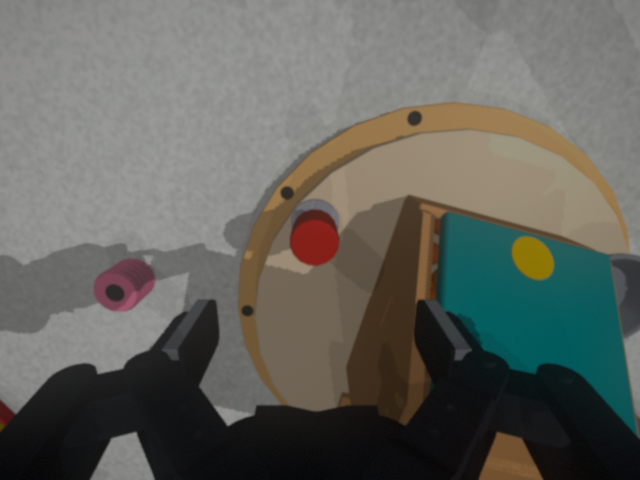

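Call:
carry_out(motion=[[[0.03,-0.002,0.003],[0,0,0]],[[0.06,-0.003,0.003],[0,0,0]],[[0.09,-0.003,0.003],[0,0,0]],[[0.115,-0.003,0.003],[0,0,0]],[[0.135,-0.003,0.003],[0,0,0]],[[0.145,-0.003,0.003],[0,0,0]],[[0.148,-0.003,0.003],[0,0,0]],[[0.148,-0.003,0.003],[0,0,0]],[[0.148,-0.003,0.003],[0,0,0]]])

```text
time_s: 3.45
ee_pos: [0.4959, -0.0479, 0.0847]
orientation: [[0.003, 0.235, 0.972], [-0.0, 0.972, -0.235], [-1.0, 0.0, 0.003]]
force: [-0.4, -0.1, -0.4]
grip_width: 0.0852
```

```bash
python3 - <<'E'
from h import *
st()
print(loc((.493,-.047,.080),down(-.237)))
E
```

```text
t 3.45 p [ 0.4959 -0.0479  0.0847] F [-0.4 -0.1 -0.4] w 0.0852 q [-0.12  0.61  0.26  2.02 -0.28  0.54  1.67]
[[0.003, 0.235, 0.972], [-0.0, 0.972, -0.235], [-1.0, 0.0, 0.003]]
([0.0047, 0.0002, -0.003], [0.01, 0.18, -0.03])
```

Position good; close.

Call:
carry_out(motion=[[[0.002,0,-0.002],[0,0,0]],[[0.002,0,-0.002],[0,0,0]],[[0.002,0,-0.002],[0,0,0]],[[0.002,0,-0.002],[0,0,0]],[[0.002,0,-0.002],[0,0,0]],[[0.002,0,-0.002],[0,0,0]],[[0.002,0,-0.002],[0,0,0]],[[0.002,0,-0.002],[0,0,0]]], claw=255)

```text
time_s: 4.12
ee_pos: [0.4934, -0.0469, 0.0822]
orientation: [[0.002, 0.234, 0.972], [0.0, 0.972, -0.234], [-1.0, 0.001, 0.002]]
force: [-0.3, 1.2, 5.9]
grip_width: 0.0387
```

```bash
python3 - <<'E'
from h import *
snap('wrist','w2');st()
E
```

```text
t 4.17 p [ 0.4933 -0.0469  0.0822] F [-0.7  1.7  5.3] w 0.0389 q [-0.12  0.61  0.25  2.03 -0.29  0.53  1.67]
[[0.002, 0.234, 0.972], [0.0, 0.972, -0.234], [-1.0, 0.001, 0.002]]
```

View pics/w2.png

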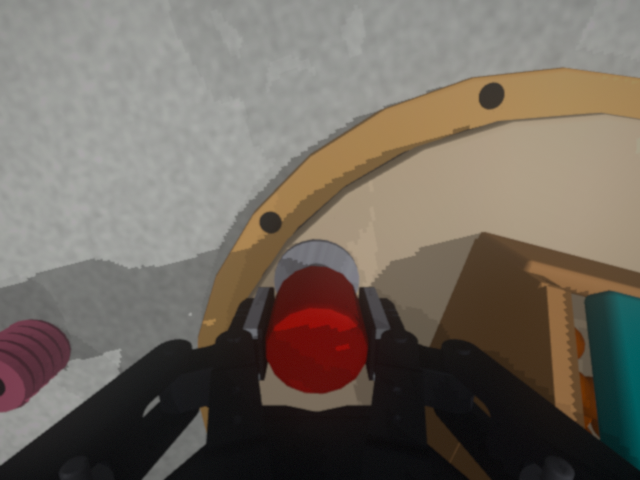

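Call:
carry_out(motion=[[[-0.004,0,0],[0,0,0]],[[-0.008,0,0],[0,0,0]],[[-0.012,0,0],[0,0,0]],[[-0.016,0,0],[0,0,0]],[[-0.02,0,0],[0,0,0]],[[-0.02,0,0],[0,0,0]],[[-0.02,0,0],[0,0,0]]])

```text
time_s: 4.75
ee_pos: [0.493, -0.0466, 0.1013]
orientation: [[0.001, 0.234, 0.972], [0.0, 0.972, -0.234], [-1.0, 0.001, 0.001]]
force: [4.7, 2.5, -12.4]
grip_width: 0.0383
```

```bash
python3 - <<'E'
from h import *
snap('wrist','w3');st()
z=np.load('pics/w3.npz')
o=arm.get_obs();p=o['ee_pos'];print('offset',p[:2]-C,np.hypot(*(p[:2]-C)))
p0=np.array([.4933,-.0469])-C
r=o['orientation']
for k in range(1,15):
    a=.05*k; c,s=np.cos(a),np.sin(a); q=C+np.array([[c,-s],[s,c]])@p0
    print(round(a,2),np.round(down(-.237).T@np.array([q[0]-.4933,q[1]+.0469,0]),4), round(-np.degrees(a),1))
E
```

```text
t 4.8 p [ 0.493  -0.0466  0.1012] F [  5.2   2.9 -11. ] w 0.0389 q [-0.13  0.58  0.27  2.01 -0.27  0.58  1.66]
[[0.001, 0.234, 0.972], [0.0, 0.972, -0.234], [-1.0, 0.001, 0.001]]
offset [-0.14201982 -0.10358446] 0.17578216726005583
0.05 [ 0.     -0.0055  0.0069] -2.9
0.1 [ 0.     -0.0106  0.014 ] -5.7
0.15 [ 0.     -0.0154  0.0213] -8.6
0.2 [ 0.     -0.0198  0.0289] -11.5
0.25 [ 0.     -0.0239  0.0367] -14.3
0.3 [ 0.     -0.0275  0.0447] -17.2
0.35 [ 0.     -0.0307  0.0529] -20.1
0.4 [ 0.     -0.0335  0.0612] -22.9
0.45 [ 0.     -0.0359  0.0697] -25.8
0.5 [ 0.     -0.0379  0.0782] -28.6
0.55 [ 0.     -0.0394  0.0869] -31.5
0.6 [ 0.     -0.0405  0.0956] -34.4
0.65 [ 0.     -0.0412  0.1044] -37.2
0.7 [ 0.     -0.0414  0.1131] -40.1
```

View pics/w3.png

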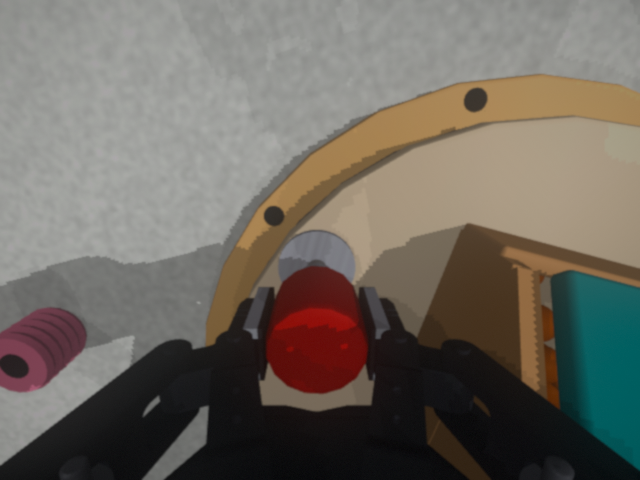

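Call:
carry_out(motion=[[[0,-0.001,0.0015],[-0.6,0,0]],[[0,-0.0028,0.0035],[-1.4,0,0]],[[0,-0.0055,0.0069],[-2.9,0,0]],[[0,-0.008,0.0104],[-4.3,0,0]],[[0,-0.0106,0.014],[-5.7,0,0]],[[0,-0.0131,0.0176],[-7.2,0,0]],[[0,-0.0154,0.0213],[-8.6,0,0]],[[0,-0.0177,0.0251],[-10,0,0]],[[0,-0.0198,0.0289],[-11.5,0,0]],[[0,-0.0219,0.0328],[-12.9,0,0]]])

```text
time_s: 5.63
ee_pos: [0.519, -0.0752, 0.1006]
orientation: [[-0.001, 0.012, 1.0], [0.002, 1.0, -0.012], [-1.0, 0.002, -0.001]]
force: [4.0, 3.4, -11.7]
grip_width: 0.039
```

```bash
python3 - <<'E'
from h import *
st()
o=arm.get_obs()
p=o['ee_pos'];v=p[:2]-C;print(np.hypot(*v),np.arctan2(v[1],v[0])-np.arctan2(-.1039,-.1417))
# next: from commanded 0.225 to end
p0=np.array([.4933,-.0469])-C
R=lambda a:np.array([[np.cos(a),-np.sin(a)],[np.sin(a),np.cos(a)]])
for a in [.25,.3,.35,.4,.45,.5,.55,.6,.65,.7]:
    q=R(a)@p0-R(.225)@p0
    print(a,np.round(down(-.237+.225).T@np.array([*q,0]),4),round(-np.degrees(a-.225),1))
E
```

```text
t 5.63 p [ 0.519  -0.0752  0.1006] F [  4.    3.4 -11.7] w 0.039 q [-0.03  0.61  0.2   1.93 -0.2   0.62  1.86]
[[-0.001, 0.012, 1.0], [0.002, 1.0, -0.012], [-1.0, 0.002, -0.001]]
0.17583089159665585 0.21792420292555192
0.25 [ 0.     -0.0028  0.0034] -1.4
0.3 [ 0.     -0.0081  0.0104] -4.3
0.35 [ 0.     -0.0131  0.0176] -7.2
0.4 [ 0.     -0.0177  0.0251] -10.0
0.45 [ 0.     -0.0219  0.0328] -12.9
0.5 [ 0.     -0.0257  0.0407] -15.8
0.55 [ 0.     -0.0292  0.0488] -18.6
0.6 [ 0.     -0.0322  0.0571] -21.5
0.65 [ 0.     -0.0348  0.0654] -24.4
0.7 [ 0.    -0.037  0.074] -27.2
```

Call:
carry_out(motion=[[[0,-0.0028,0.0034],[-1.4,0,0]],[[0,-0.0055,0.0069],[-2.9,0,0]],[[0,-0.0081,0.0104],[-4.3,0,0]],[[0,-0.0106,0.014],[-5.7,0,0]],[[0,-0.0131,0.0176],[-7.2,0,0]],[[0,-0.0154,0.0214],[-8.6,0,0]],[[0,-0.0177,0.0251],[-10,0,0]],[[0,-0.0198,0.0289],[-11.5,0,0]],[[0,-0.0219,0.0328],[-12.9,0,0]],[[0,-0.0238,0.0368],[-14.3,0,0]]])

```text
time_s: 6.47
ee_pos: [0.5552, -0.0997, 0.1005]
orientation: [[-0.002, -0.236, 0.972], [0.001, 0.972, 0.236], [-1.0, 0.002, -0.002]]
force: [3.3, 3.4, -11.9]
grip_width: 0.0386
```

```bash
python3 - <<'E'
from h import *
st()
o=arm.get_obs()
p=o['ee_pos'];v=p[:2]-C;print(np.hypot(*v),np.arctan2(v[1],v[0])-np.arctan2(-.1039,-.1417))
p0=np.array([.4933,-.0469])-C
R=lambda a:np.array([[np.cos(a),-np.sin(a)],[np.sin(a),np.cos(a)]])
b=.475
for a in [.5,.525,.55,.575,.6,.625,.65,.67,.68,.69,.7,.71]:
    q=R(a)@p0-R(b)@p0
    print(a,np.round(down(-.237+b).T@np.array([*q,0]),4),round(-np.degrees(a-b),1))
E
```

```text
t 6.47 p [ 0.5552 -0.0997  0.1005] F [  3.3   3.4 -11.9] w 0.0386 q [ 0.06  0.65  0.13  1.82 -0.13  0.68  2.07]
[[-0.002, -0.236, 0.972], [0.001, 0.972, 0.236], [-1.0, 0.002, -0.002]]
0.17586301378131566 0.46712689986225353
0.5 [ 0.     -0.0028  0.0034] -1.4
0.525 [ 0.     -0.0055  0.0069] -2.9
0.55 [ 0.     -0.0081  0.0104] -4.3
0.575 [ 0.     -0.0106  0.014 ] -5.7
0.6 [ 0.     -0.0131  0.0176] -7.2
0.625 [ 0.     -0.0154  0.0213] -8.6
0.65 [ 0.     -0.0177  0.0251] -10.0
0.67 [ 0.     -0.0194  0.0282] -11.2
0.68 [ 0.     -0.0203  0.0297] -11.7
0.69 [ 0.     -0.0211  0.0313] -12.3
0.7 [ 0.     -0.0219  0.0328] -12.9
0.71 [ 0.     -0.0227  0.0344] -13.5
```

Call:
carry_out(motion=[[[0,-0.0028,0.0034],[-1.4,0,0]],[[0,-0.0055,0.0069],[-2.9,0,0]],[[0,-0.0081,0.0104],[-4.3,0,0]],[[0,-0.0106,0.014],[-5.7,0,0]],[[0,-0.0131,0.0176],[-7.2,0,0]],[[0,-0.0154,0.0213],[-8.6,0,0]],[[0,-0.0177,0.0251],[-10,0,0]],[[0,-0.0199,0.029],[-11.5,0,0]],[[0,-0.0215,0.032],[-12.6,0,0]],[[0,-0.0219,0.0328],[-12.9,0,0]]])

```text
time_s: 7.3
ee_pos: [0.5933, -0.1139, 0.1011]
orientation: [[-0.0, -0.45, 0.893], [0.0, 0.893, 0.45], [-1.0, 0.0, -0.0]]
force: [1.7, 4.4, -11.3]
grip_width: 0.0388
```

Call:
carry_out(motion=[[[0,0,0],[0,0,0]],[[0,0,0],[0,0,0]]])

```text
time_s: 7.47
ee_pos: [0.5933, -0.1138, 0.1012]
orientation: [[0.0, -0.449, 0.894], [-0.0, 0.894, 0.449], [-1.0, -0.0, 0.0]]
force: [2.6, 4.4, -12.0]
grip_width: 0.0385
```

```bash
python3 - <<'E'
from h import *
snap('wrist','w4');snap('scene','s4');st()
o=arm.get_obs()
p=o['ee_pos'];v=p[:2]-C;print(np.hypot(*v),np.arctan2(v[1],v[0])-np.arctan2(-.1039,-.1417))
E
```

```text
t 7.57 p [ 0.5932 -0.1139  0.1013] F [  2.8   4.1 -11.8] w 0.0387 q [ 0.11  0.69  0.07  1.7  -0.06  0.75  2.25]
[[0.0, -0.448, 0.894], [-0.0, 0.894, 0.448], [-1.0, -0.0, 0.0]]
0.175961510717955 0.6983902865021843
```

View pics/s4.png

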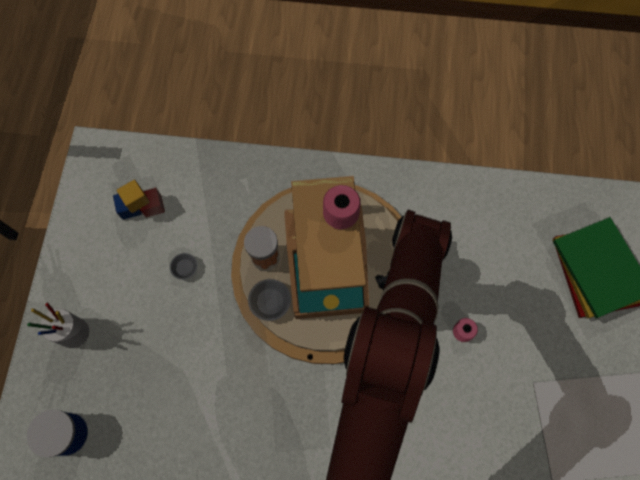

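Call:
carry_out(motion=[[[0.004,0,0],[0,0,0]],[[0.009,0,0],[0,0,0]],[[0.014,0,0],[0,0,0]],[[0.018,0,0],[0,0,0]],[[0.019,0,0],[0,0,0]],[[0.019,0,0],[0,0,0]],[[0.019,0,0],[0,0,0]]])

```text
time_s: 8.15
ee_pos: [0.5932, -0.1139, 0.0824]
orientation: [[0.001, -0.447, 0.894], [-0.0, 0.894, 0.447], [-1.0, -0.0, 0.001]]
force: [2.8, 3.9, -8.7]
grip_width: 0.0385
```

```bash
python3 - <<'E'
from h import *
st()
E
```

```text
t 8.15 p [ 0.5932 -0.1139  0.0824] F [ 2.8  3.9 -8.7] w 0.0385 q [ 0.11  0.72  0.07  1.72 -0.07  0.71  2.25]
[[0.001, -0.447, 0.894], [-0.0, 0.894, 0.447], [-1.0, -0.0, 0.001]]
```

Call:
carry_out(motion=[[[0,0,0],[0,0,0]],[[0,0,0],[0,0,0]],[[0,0,0],[0,0,0]],[[0,0,0],[0,0,0]],[[0,0,0],[0,0,0]],[[0,0,0],[0,0,0]],[[0,0,0],[0,0,0]]], claw=0)

```text
time_s: 8.73
ee_pos: [0.5929, -0.1143, 0.0825]
orientation: [[0.0, -0.447, 0.895], [-0.0, 0.895, 0.447], [-1.0, -0.0, -0.0]]
force: [0.1, -0.1, 0.1]
grip_width: 0.0852
```

Call:
carry_out(motion=[[[-0.02,0,0],[0,0,0]],[[-0.05,0,0],[0,0,0]],[[-0.085,0,0],[0,0,0]],[[-0.12,0,0],[0,0,0]],[[-0.14,0,0],[0,0,0]],[[-0.145,0,0],[0,0,0]]])

```text
time_s: 9.23
ee_pos: [0.5953, -0.1146, 0.2322]
orientation: [[0.009, -0.447, 0.895], [-0.002, 0.895, 0.447], [-1.0, -0.006, 0.007]]
force: [0.2, 0.5, -0.5]
grip_width: 0.0854
```

```bash
python3 - <<'E'
from h import *
snap('wrist','w5');snap('scene','s5');st()
p,d,X=cloud('wrist','w5'); hsv=cv2.cvtColor(p,cv2.COLOR_RGB2HSV);H,S,V=[hsv[...,i].astype(int) for i in range(3)]
R=((H<6)|(H>174))&(S>180)&(V>60)&(X[...,2]>.11)&(X[...,2]<.15)
T=R;print(T.sum(),(X[T].max(0)+X[T].min(0))/2,np.median(X[T],0))
k=(X[T].max(0)+X[T].min(0))/2-np.r_[C,0];print('turn',np.arctan2(k[1],k[0])-np.arctan2(-.1039,-.1417))
p,d,X=cloud('scene','s5'); hsv=cv2.cvtColor(p,cv2.COLOR_RGB2HSV);H,S,V=[hsv[...,i].astype(int) for i in range(3)]
Y=(H>20)&(H<32)&(S>150)&(V>80)&(abs(X[...,0]-.526)<.06)&(abs(X[...,1]-.035)<.06);print('Y',Y.sum(),(X[Y].min(0)+X[Y].max(0))/2,X[Y].mean(0))
T=(H>80)&(H<100)&(S>120)&(X[...,2]<.21)&(X[...,2]>.1)&(abs(X[...,0]-.55)<.12)&(abs(X[...,1]-.035)<.15)
q=X[T];c=q.mean(0);u,s,vt=np.linalg.svd(q-c);print(c,vt[2],s)
S_=(abs(X[...,2]-.344)<.006)&(abs(X[...,0]-.6)<.2)&(abs(X[...,1]-.04)<.2)
print(cv2.minAreaRect((X[S_][:,:2]*1000).astype(np.float32)))
E
```

```text
t 9.33 p [ 0.5933 -0.1141  0.2283] F [-0.5 -0.6  0.1] w 0.0851 q [ 0.1   0.54  0.08  1.57 -0.05  1.02  2.23]
[[0.002, -0.447, 0.895], [-0.001, 0.895, 0.447], [-1.0, -0.002, 0.002]]
1616 [ 0.59163482 -0.11375892  0.11730217] [ 0.59107258 -0.11401756  0.11847226]
turn 0.6894106153584845
Y 153 [0.52613452 0.03486107 0.13435365] [0.5262444  0.03521627 0.13360343]
[0.53343737 0.04070872 0.13931362] [ 0.63101485  0.1311009  -0.76461286] [1.49828975 0.70292988 0.07711879]
((616.610107421875, 22.99188995361328), (218.096435546875, 181.12765502929688), 11.797121047973633)
```

View pics/w5.png

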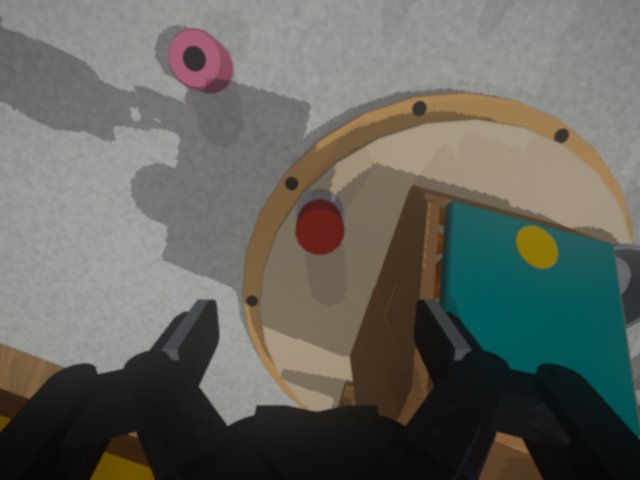

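```bash
cat >> h.py <<'E'
F=np.array([np.cos(.198),np.sin(.198),0]);Zu=np.array([0,0,1.])
HG=np.array([.622,.0543,.2])
def tilt(deg):
    t=np.radians(deg);x=np.sin(t)*F-np.cos(t)*Zu;z=np.cos(t)*F+np.sin(t)*Zu;return np.stack([x,np.cross(z,x),z],1)
def dot(a,off=0.):
    o,u=.098,-.0667; n=np.array([np.sin(np.radians(40)-a),np.cos(np.radians(40)-a)])
    q=np.array([o*np.cos(a)-u*np.sin(a),o*np.sin(a)+u*np.cos(a)])+off*n
    return HG-F*q[0]+Zu*q[1]
E
python3 - <<'E'
from h import *
print(dot(0),dot(.75),dot(0,.06))
for p,R in [((.447,-.143,.25),tilt(0)),((.44,-.0,.26),tilt(15)),(dot(0,.08),tilt(35))]: print(p,loc(p,R))
E
```

```text
[0.52591473 0.03502254 0.1333    ] [0.50711847 0.03125147 0.21799695] [0.488101   0.02743602 0.17926267]
(0.447, -0.143, 0.25) ([-0.022, 0.0395, -0.1438], [15.19, 0.12, 0.07])
(0.44, -0.0, 0.26) ([-0.0321, 0.1705, -0.0861], [15.12, -14.79, -1.91])
[0.47549642 0.02490718 0.19458356] ([0.0334, 0.177, -0.0433], [14.74, -34.67, -4.57])
```

Call:
carry_out(motion=[[[-0.005,0.007,-0.03],[2,0,0]],[[-0.01,0.014,-0.06],[5,0,0]],[[-0.018,0.025,-0.095],[9,0,0]],[[-0.022,0.04,-0.125],[13,0,0]],[[-0.026,0.065,-0.13],[15,-2,0]],[[-0.03,0.095,-0.12],[15,-5,-0.7]],[[-0.032,0.125,-0.105],[15,-9,-1.2]],[[-0.032,0.15,-0.093],[15,-13,-1.7]],[[-0.032,0.17,-0.086],[15,-15,-1.9]],[[-0.032,0.17,-0.086],[15,-15,-1.9]]], claw=255)

```text
time_s: 10.17
ee_pos: [0.4357, 0.004, 0.2567]
orientation: [[0.248, -0.206, 0.947], [0.057, 0.979, 0.198], [-0.967, 0.004, 0.254]]
force: [0.4, 0.5, -1.2]
grip_width: 0.0001
```

```bash
python3 - <<'E'
from h import *
st()
for p,R in [(dot(0,.08),tilt(35)),(dot(0,.08),tilt(25))]: print(p,loc(p,R))
E
```

```text
t 10.17 p [0.4357 0.004  0.2567] F [ 0.4  0.5 -1.2] w 0.0001 q [-0.09  0.15  0.07  2.15 -0.11  0.6   1.85]
[[0.248, -0.206, 0.947], [0.057, 0.979, 0.198], [-0.967, 0.004, 0.254]]
[0.47549642 0.02490718 0.19458356] ([0.0712, 0.012, 0.026], [0.39, -20.27, -0.46])
[0.47549642 0.02490718 0.19458356] ([0.0712, 0.012, 0.026], [0.42, -10.27, -0.42])
```

Call:
carry_out(motion=[[[0.008,0.001,0.003],[0,-3,0]],[[0.016,0.003,0.006],[0,-6,0]],[[0.025,0.004,0.009],[0,-9,-0.2]],[[0.035,0.006,0.013],[0.2,-12,-0.3]],[[0.045,0.008,0.016],[0.3,-15,-0.4]],[[0.055,0.01,0.02],[0.4,-18,-0.4]],[[0.065,0.011,0.024],[0.4,-20,-0.5]],[[0.071,0.012,0.026],[0.4,-20.3,-0.5]],[[0.071,0.012,0.026],[0.4,-20.3,-0.5]]])

```text
time_s: 10.92
ee_pos: [0.4852, 0.0165, 0.2228]
orientation: [[0.535, -0.185, 0.824], [0.107, 0.983, 0.151], [-0.838, 0.007, 0.546]]
force: [-0.1, -0.3, 0.5]
grip_width: 0.0002
```

```bash
python3 - <<'E'
from h import *
snap('wrist','w6');st()
for p,R in [(dot(0,.08),tilt(35)),(dot(0,.02),tilt(35)),(dot(0,0),tilt(35))]: print(p,loc(p,R))
E
```

```text
t 10.97 p [0.4859 0.0166 0.2231] F [1.1 0.1 0.4] w 0.0 q [ 0.24  0.23 -0.31  2.34 -1.14  0.01  2.84]
[[0.536, -0.177, 0.825], [0.107, 0.984, 0.142], [-0.837, 0.012, 0.546]]
[0.47549642 0.02490718 0.19458356] ([0.0192, 0.0096, -0.023], [-1.34, -1.87, 0.05])
[0.51331015 0.0324937  0.14862089] ([0.0787, 0.0098, -0.0159], [-1.34, -1.87, 0.05])
[0.52591473 0.03502254 0.1333    ] ([0.0986, 0.0099, -0.0135], [-1.34, -1.87, 0.05])
```

View pics/w6.png

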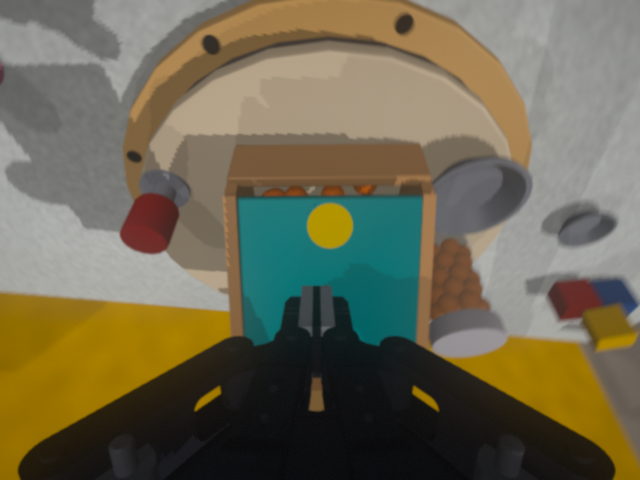

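```bash
cat > kin.py <<'E'
import numpy as np
from scipy.optimize import least_squares
from scipy.spatial.transform import Rotation as Ro
D=[([-1.36050191,.61573266,-.01257806,1.4245389,.00812796,1.10340795,-.04042723],[.15235689,.63128427,.2303786],[[0,.2346,.9721],[-.002,.9721,-.2346],[-1,-.002,0]]),
([-.99,.27,.06,1.36,-.02,1.52,.40],[.3177,.4081,.4623],[[.001,.234,.972],[.002,.972,-.234],[-1,.002,.001]]),
([-.21,.39,.35,1.87,-.17,.91,1.56],[.4914,-.0439,.2301],[[-.004,.235,.972],[0,.972,-.235],[-1,-.001,-.004]]),
([-.12,.61,.26,2.02,-.28,.54,1.67],[.4959,-.0479,.0847],[[.003,.235,.972],[0,.972,-.235],[-1,0,.003]]),
([.06,.65,.13,1.82,-.13,.68,2.07],[.5552,-.0997,.1005],[[-.002,-.236,.972],[.001,.972,.236],[-1,.002,-.002]]),
([.10,.54,.08,1.57,-.05,1.02,2.23],[.5933,-.1141,.2283],[[.002,-.447,.895],[-.001,.895,.447],[-1,-.002,.002]]),
([-.09,.15,.07,2.15,-.11,.6,1.85],[.4357,.004,.2567],[[.248,-.206,.947],[.057,.979,.198],[-.967,.004,.254]]),
([.24,.23,-.31,2.34,-1.14,.01,2.84],[.4859,.0166,.2231],[[.536,-.177,.825],[.107,.984,.142],[-.837,.012,.546]])]
def fk(q,k):
    h,L1,L2,L3=k[:4]; s=k[4:8]
    A=Ro.from_euler('z',-q[0]+k[8])
    R=A*Ro.from_euler('y',q[1])
    p=np.array([0,0,h])+A.apply([0,k[9],0])
    R2=R*Ro.from_euler('z',s[0]*q[2]);p=p+R.apply([0,0,L1])+R2.apply([0,k[10],0])
    R3=R2*Ro.from_euler('y',q[3]);R4=R3*Ro.from_euler('z',s[1]*q[4]);p=p+R3.apply([0,0,L2])+R4.apply([0,k[11],0])
    R5=R4*Ro.from_euler('y',q[5]);p=p+R5.apply([0,0,L3])
    R6=R5*Ro.from_euler('z',s[2]*q[6]+k[12])
    M=R6.as_matrix() # z along tool -> tool x
    return p,M
T=None
def fit():
    best=None
    for s3 in(1,-1):
     for s5 in(1,-1):
      for s7 in(1,-1):
       for off in(0,np.pi/2,np.pi,-np.pi/2):
        def f(x,full=False):
            k=np.r_[x[:4],s3,s5,s7,0,x[4:9]]
            e=[]
            for q,p,M in D:
                pp,MM=fk(q,k);e+=list((pp-p)*5)
                MT=np.stack([MM[:,2],MM[:,0],MM[:,1]],1) # tool x=z6
                e+=list((MT-np.array(M)).ravel())
            return np.array(e)
        r=least_squares(f,[.28,.42,.31,.4,0,0,0,0,off])
        if best is None or r.cost<best[0]: best=(r.cost,np.r_[r.x[:4],s3,s5,s7,0,r.x[4:9]],np.abs(r.fun).max())
    return best
if __name__=='__main__':
    b=fit();print(b);np.save('k.npy',b[1])
    for q,p,M in D: print(np.round((fk(q,b[1])[0]-p)*1000,1))
E
python3 kin.py
```

```text
(np.float64(0.0014759383507296946), array([ 0.26160779,  0.548392  ,  0.3728654 ,  0.30939817, -1.        ,
       -1.        , -1.        ,  0.        ,  0.00493295, -0.01174908,
       -0.00808982, -0.00524305, -3.13521173]), np.float64(0.018929815921400195))
[-0.  -0.3  0.8]
[ 0.8 -1.2 -3.3]
[0.6 2.5 1.5]
[-1.1 -3.4 -0.4]
[-0.3 -1.8 -1.1]
[2.8 2.4 3.8]
[-0.5  1.3 -1.2]
[0.  0.1 0.1]
```

```bash
cat > ik.py <<'E'
from h import *
from kin import fk
k=np.load('k.npy')
lo=np.array([-3.12,-.3,-1.34,.26,-1.36,.01,-2.84]);hi=np.array([3.12,2.06,1.32,2.42,4.5,1.98,2.84])
cur=np.array(arm.get_obs()['joint_positions'])
def ik(p,M,q0,reg=.0):
    def f(q):
        pp,MM=fk(q,k);MT=np.stack([MM[:,2],MM[:,0],MM[:,1]],1)
        return np.r_[(pp-p)*5,(MT-M).ravel(),reg*(q-q0)]
    from scipy.optimize import least_squares
    r=least_squares(f,np.clip(q0,lo+.001,hi-.001),bounds=(lo,hi));pp,MM=fk(r.x,k)
    MT=np.stack([MM[:,2],MM[:,0],MM[:,1]],1)
    return r.x,np.linalg.norm(pp-p),np.linalg.norm(MT-M)
E
python3 - <<'E'
from ik import *
nf=np.array([-.1,.3,.05,2.1,-.1,.3,1.85]); fl=np.array([-.1,.3,.05,2.1,3.04,.3,-1.29])
for a,off in [(0,.08),(0,.02),(0,0),(.4,0),(.75,0),(.75,.06)]:
    for t in (15,20,25,30,35,40):
        for nm,q0 in(('n',nf),('f',fl)):
            q,e1,e2=ik(dot(a,off),tilt(t),q0,.001)
            print(a,off,t,nm,np.round(q,2),'err mm %.1f rot %.3f'%(e1*1e3,e2))
E
```

```text
0 0.08 15 n [-0.12  0.3   0.06  2.16 -0.12  0.42  1.8 ] err mm 0.0 rot 0.000
0 0.08 15 f [ 0.8   0.63 -1.34  2.16  1.02  0.81  0.64] err mm 0.0 rot 0.000
0 0.08 20 n [-0.08  0.28  0.01  2.23 -0.16  0.28  1.84] err mm 0.0 rot 0.000
0 0.08 20 f [ 0.82  0.58 -1.31  2.23  1.13  0.68  0.53] err mm 0.0 rot 0.000
0 0.08 25 n [ 0.01  0.27 -0.09  2.3  -0.18  0.14  1.87] err mm 0.0 rot 0.000
0 0.08 25 f [ 0.74  0.45 -1.09  2.3   1.23  0.43  0.45] err mm 0.0 rot 0.000
0 0.08 30 n [ 0.12  0.27 -0.21  2.35 -1.14  0.01  2.84] err mm 0.7 rot 0.006
0 0.08 30 f [ 0.19  0.28 -0.27  2.37  3.04  0.02 -1.32] err mm 0.0 rot 0.000
0 0.08 35 n [ 0.21  0.26 -0.3   2.35 -1.12  0.01  2.84] err mm 11.3 rot 0.096
0 0.08 35 f [ 0.07  0.28 -0.1   2.42  3.62  0.16 -1.88] err mm 3.0 rot 0.017
0 0.08 40 n [ 0.33  0.25 -0.41  2.35 -1.11  0.01  2.84] err mm 21.8 rot 0.185
0 0.08 40 f [ 0.21  0.29 -0.25  2.42  3.48  0.2  -1.72] err mm 14.7 rot 0.083
0 0.02 15 n [-0.12  0.43  0.04  2.13 -0.14  0.32  1.81] err mm 0.0 rot 0.000
0 0.02 15 f [ 0.66  0.69 -1.16  2.12  1.13  0.74  0.57] err mm 0.0 rot 0.000
0 0.02 20 n [-0.07 
[... 3741 characters left out ...]
86  0.47 -1.34  2.02  0.78  0.78  0.9 ] err mm 0.0 rot 0.000
0.75 0.06 25 n [-0.11  0.18  0.04  2.1  -0.14  0.43  1.81] err mm 0.0 rot 0.000
0.75 0.06 25 f [ 0.9   0.44 -1.34  2.09  0.85  0.65  0.83] err mm 0.0 rot 0.000
0.75 0.06 30 n [-0.06  0.16 -0.01  2.17 -0.21  0.3   1.88] err mm 0.0 rot 0.000
0.75 0.06 30 f [ 0.94  0.41 -1.34  2.16  0.98  0.53  0.71] err mm 0.0 rot 0.000
0.75 0.06 35 n [ 0.08  0.15 -0.17  2.24 -0.29  0.16  1.97] err mm 0.0 rot 0.000
0.75 0.06 35 f [ 0.97  0.39 -1.34  2.23  1.22  0.42  0.49] err mm 0.0 rot 0.000
0.75 0.06 40 n [ 0.34  0.16 -0.44  2.29 -0.9   0.01  2.59] err mm 0.0 rot 0.000
0.75 0.06 40 f [ 0.37  0.17 -0.46  2.3   4.5   0.01 -2.79] err mm 0.8 rot 0.007
```

```bash
cat >> ik.py <<'E'
def tcp(a,t,off=0.,h=.011):
    s=np.clip((a)/.75,0,1); r=.125-.006*s
    ft=np.radians(40)-a; n=np.array([np.sin(ft),np.cos(ft)]);dn=np.array([np.cos(ft),-np.sin(ft)])
    g=h*abs(np.sin(ft-np.radians(t)))+off
    q=r*dn+(.012+g)*n
    return HG-F*q[0]+Zu*q[1]
def clear(a,t,off=0.):
    p=tcp(a,t,off);rel=np.array([.635,.057,0])-.133*F+.33*Zu-p
    b=-tilt(t)[:,0];ax=rel@b; return ax,np.linalg.norm(rel-ax*b)
E
python3 - <<'E'
from ik import *
print('hinge check',(HG[:2]-C)@F[:2])
q=np.array([-.1,.3,.05,2.1,-.1,.3,1.85])
for a,t,off in [(0,15,.08),(0,20,.05),(0,22,.02),(0,22,0),(-.05,22,0),(.2,24,0),(.4,26,0),(.6,29,0),(.75,30,0),(.75,31,.02),(.75,31,.06)]:
    q,e1,e2=ik(tcp(a,t,off),tilt(t),q,.003)
    print(a,t,off,np.round(tcp(a,t,off),4),np.round(q,2),'%.1f %.3f'%(e1*1e3,e2),'clear',np.round(clear(a,t,off),3))
E
```

```text
hinge check -0.013277119193711226
0 15 0.08 [0.4672 0.0232 0.1937] [-0.12  0.29  0.05  2.19 -0.12  0.41  1.8 ] 0.0 0.000 clear [0.122 0.072]
0 20 0.05 [0.4867 0.0271 0.17  ] [-0.06  0.35 -0.02  2.24 -0.16  0.21  1.84] 0.0 0.000 clear [0.144 0.072]
0 22 0.02 [0.5058 0.031  0.1468] [-0.04  0.41 -0.06  2.25 -0.17  0.1   1.85] 0.0 0.000 clear [0.17  0.068]
0 22 0 [0.5184 0.0335 0.1314] [-0.04  0.46 -0.06  2.23 -0.17  0.07  1.85] 0.0 0.000 clear [0.189 0.061]
-0.05 22 0 [0.5216 0.0341 0.1266] [-0.04  0.47 -0.06  2.23 -0.17  0.06  1.85] 0.0 0.000 clear [0.195 0.06 ]
0.2 24 0 [0.5097 0.0318 0.1523] [-0.02  0.4  -0.08  2.26 -0.17  0.07  1.85] 0.0 0.000 clear [0.164 0.068]
0.4 26 0 [0.5039 0.0306 0.1773] [ 0.01  0.34 -0.1   2.27 -0.17  0.08  1.85] 0.0 0.000 clear [0.137 0.068]
0.6 29 0 [0.5031 0.0305 0.2045] [ 0.05  0.28 -0.14  2.28 -0.18  0.08  1.86] 0.0 0.000 clear [0.109 0.062]
0.75 30 0 [0.5064 0.0311 0.2241] [ 0.05  0.25 -0.14  2.26 -0.18  0.12  1.86] 0.0 0.000 clear [0.093 0.051]
0.75 31 0.02 [0.5074 0.0313 0.2443] [ 0.05  0.21 -0.15  2.24 -0.18  0.16  1.86] 0.0 0.000 clear [0.075 0.042]
0.75 31 0.06 [0.5095 0.0317 0.2842] [ 0.04  0.15 -0.12  2.17 -0.15  0.29  1.83] 0.0 0.000 clear [0.042 0.019]
```

```bash
python3 - <<'E'
from ik import *
print(loc(tcp(0,15,.08),tilt(15)))
E
```

```text
([0.0153, 0.0095, -0.0306], [-1.34, 18.13, -0.19])
```

Call:
carry_out(motion=[[[0.0,0.002,-0.006],[0,4,0]],[[0.0,0.004,-0.012],[0,8,0]],[[0.0,0.006,-0.018],[-0.5,12,0]],[[0.0,0.008,-0.025],[-1,16,0]],[[0.0,0.009,-0.03],[-1.3,18,0]],[[0.0,0.009,-0.03],[-1.3,18,0]],[[0.0,0.009,-0.03],[-1.3,18,0]]])

```text
time_s: 11.55
ee_pos: [0.4602, 0.0225, 0.2076]
orientation: [[0.257, -0.219, 0.941], [0.046, 0.976, 0.214], [-0.965, -0.012, 0.261]]
force: [0.6, -0.1, 0.9]
grip_width: -0.0002
```

```bash
python3 - <<'E'
from ik import *
st()
print(loc(tcp(0,15,.08),tilt(15)),loc(tcp(0,21,.03),tilt(21)))
E
```

```text
t 11.55 p [0.4602 0.0225 0.2076] F [ 0.6 -0.1  0.9] w -0.0002 q [-0.56  0.3   0.61  2.19 -0.49  0.49  2.22]
[[0.257, -0.219, 0.941], [0.046, 0.976, 0.214], [-0.965, -0.012, 0.261]]
([0.0153, -0.0006, 0.0032], [1.43, 0.15, 0.3]) ([0.0616, -0.0009, 0.0246], [1.44, -5.85, 0.23])
```

```bash
python3 - <<'E'
from ik import *
q=cur
for a,t,off in [(0,15,.08),(0,21,.03),(0,21,0),(-.05,21,0),(.2,23,0),(.4,25,0),(.6,28,0),(.75,29,0)]:
    q,e1,e2=ik(tcp(a,t,off),tilt(t),q,.01)
    print(a,t,off,np.round(tcp(a,t,off),4),np.round(q,2),'%.1f %.3f'%(e1*1e3,e2),'clear',np.round(clear(a,t,off),3))
E
```

```text
0 15 0.08 [0.4672 0.0232 0.1937] [-0.52  0.33  0.58  2.19 -0.54  0.47  2.24] 0.0 0.000 clear [0.122 0.072]
0 21 0.03 [0.4994 0.0297 0.1546] [-0.24  0.4   0.22  2.24 -0.74  0.2   2.42] 0.0 0.000 clear [0.162 0.068]
0 21 0 [0.5183 0.0335 0.1316] [-0.18  0.46  0.14  2.21 -0.78  0.15  2.45] 0.0 0.000 clear [0.19  0.058]
-0.05 21 0 [0.5214 0.0341 0.1268] [-0.17  0.47  0.12  2.21 -0.78  0.14  2.46] 0.0 0.000 clear [0.196 0.057]
0.2 23 0 [0.5096 0.0317 0.1525] [-0.16  0.4   0.12  2.24 -0.78  0.14  2.46] 0.0 0.000 clear [0.165 0.065]
0.4 25 0 [0.504  0.0306 0.1771] [-0.18  0.35  0.14  2.26 -0.77  0.15  2.45] 0.0 0.000 clear [0.138 0.065]
0.6 28 0 [0.5032 0.0305 0.2043] [-0.17  0.29  0.14  2.26 -0.77  0.15  2.46] 0.0 0.000 clear [0.11 0.06]
0.75 29 0 [0.5064 0.0311 0.224 ] [-0.24  0.25  0.22  2.25 -0.72  0.19  2.4 ] 0.0 0.000 clear [0.094 0.05 ]
```

Call:
carry_out(motion=[[[0.01,0,0.003],[0.2,-0.6,0]],[[0.02,0,0.007],[0.4,-1.4,0]],[[0.03,0,0.011],[0.6,-2.4,0]],[[0.04,0,0.015],[0.8,-3.4,0]],[[0.05,0,0.019],[1,-4.4,0]],[[0.057,0,0.022],[1.2,-5.2,0.1]],[[0.061,-0.001,0.0245],[1.4,-5.8,0.2]],[[0.061,-0.001,0.0245],[1.4,-5.8,0.2]],[[0.061,-0.001,0.0245],[1.4,-5.8,0.2]]])

```text
time_s: 12.3
ee_pos: [0.4975, 0.0275, 0.1551]
orientation: [[0.351, -0.19, 0.917], [0.072, 0.982, 0.176], [-0.934, 0.004, 0.358]]
force: [-0.1, 0.7, 0.1]
grip_width: 0.0002
```

```bash
python3 - <<'E'
from ik import *
snap('wrist','w7');snap('scene','s7');st()
print(loc(tcp(0,21,.03),tilt(21)),loc(tcp(0,21,.006),tilt(21)),loc(tcp(0,21,.0),tilt(21)))
p,d,X=cloud('wrist','w7'); hsv=cv2.cvtColor(p,cv2.COLOR_RGB2HSV);H,S,V=[hsv[...,i].astype(int) for i in range(3)]
Y=(H>20)&(H<32)&(S>150)&(V>60)&(abs(X[...,0]-.526)<.05)&(abs(X[...,1]-.035)<.05);print('Y',Y.sum(),(X[Y].min(0)+X[Y].max(0))/2,X[Y].mean(0))
E
```

```text
t 12.4 p [0.4981 0.0281 0.1558] F [ 0.7 -0.1  0.5] w -0.0003 q [-0.26  0.39  0.26  2.25 -0.82  0.21  2.5 ]
[[0.352, -0.191, 0.916], [0.072, 0.982, 0.177], [-0.933, 0.004, 0.359]]
([0.0017, 0.0013, 0.001], [-0.41, 0.05, -0.07]) ([0.0244, 0.0013, 0.0088], [-0.41, 0.05, -0.07]) ([0.0301, 0.0013, 0.0108], [-0.41, 0.05, -0.07])
Y 249 [0.50095629 0.03410499 0.14395078] [0.51409762 0.03538634 0.12837519]
```

View pics/w7.png

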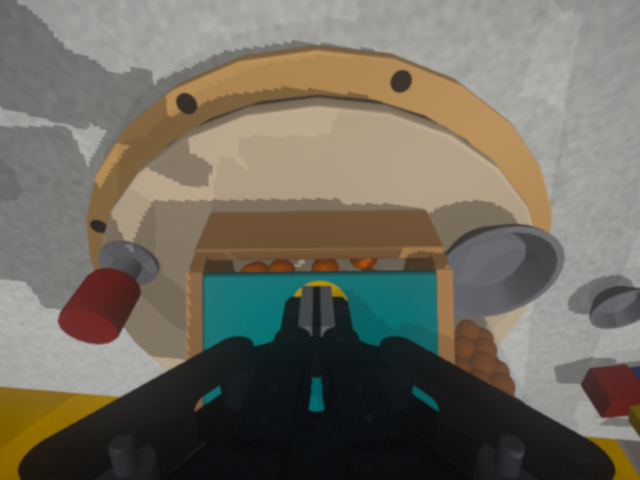

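View pics/s7.png

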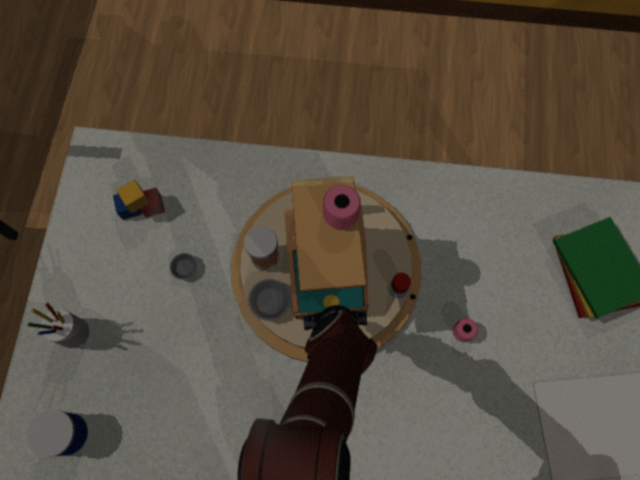

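Call:
carry_out(motion=[[[0.005,0,0.0015],[0,0,0]],[[0.01,0.001,0.0033],[0,0,0]],[[0.015,0.001,0.005],[0,0,0]],[[0.018,0.001,0.0063],[0,0,0]],[[0.02,0.001,0.007],[0,0,0]],[[0.02,0.001,0.007],[0,0,0]]])

```text
time_s: 12.9
ee_pos: [0.512, 0.0326, 0.1393]
orientation: [[0.352, -0.191, 0.916], [0.073, 0.982, 0.177], [-0.933, 0.004, 0.359]]
force: [0.5, 0.2, -0.3]
grip_width: 0.0001
```

```bash
cat > s.py <<'E'
from ik import *
st()
n=-(np.sin(np.radians(40))*F-np.cos(np.radians(40))*Zu); o=arm.get_obs()
print('off',np.round((o['ee_pos']-tcp(0,21,0))@n*1000,1),'Fn',round(o['force']@n,1),'slope',np.round((o['ee_pos']-tcp(0,21,0))@np.array([*(F[:2]*.766),.643])*1000,1))
E
python3 s.py; python3 -c "
from ik import *
print(loc(tcp(0,21,0),tilt(21)),loc(tcp(0,21,-.006),tilt(21)))"
```

```text
t 12.9 p [0.512  0.0326 0.1393] F [ 0.5  0.2 -0.3] w 0.0001 q [-0.22  0.44  0.19  2.23 -0.86  0.17  2.53]
[[0.352, -0.191, 0.916], [0.073, 0.982, 0.177], [-0.933, 0.004, 0.359]]
off 10.0 Fn -0.6 slope 0.1
([0.0095, -0.0003, 0.0031], [-0.38, 0.06, -0.11]) ([0.0151, -0.0003, 0.0051], [-0.38, 0.06, -0.11])
```

Call:
carry_out(motion=[[[0.0015,0,0.0005],[0,0,0]],[[0.003,0,0.001],[0,0,0]],[[0.004,0,0.0014],[0,0,0]],[[0.005,0,0.0017],[0,0,0]],[[0.006,0,0.002],[0,0,0]],[[0.006,0,0.002],[0,0,0]]])

```text
time_s: 13.4
ee_pos: [0.5158, 0.0333, 0.1348]
orientation: [[0.352, -0.191, 0.916], [0.073, 0.982, 0.177], [-0.933, 0.004, 0.36]]
force: [-0.7, -0.0, 0.6]
grip_width: 0.0001
```

```bash
python3 s.py
```

```text
t 13.4 p [0.5158 0.0333 0.1348] F [-0.7 -0.   0.6] w 0.0001 q [-0.2   0.45  0.17  2.22 -0.87  0.16  2.54]
[[0.352, -0.191, 0.916], [0.073, 0.982, 0.177], [-0.933, 0.004, 0.36]]
off 4.1 Fn 0.9 slope 0.2
```

Call:
carry_out(motion=[[[0.0009,0,0.0003],[0,0,0]],[[0.0018,0,0.0006],[0,0,0]],[[0.0028,0,0.001],[0,0,0]],[[0.0028,0,0.001],[0,0,0]]])

```text
time_s: 13.73
ee_pos: [0.5178, 0.0337, 0.1325]
orientation: [[0.352, -0.191, 0.916], [0.073, 0.982, 0.177], [-0.933, 0.004, 0.36]]
force: [-0.5, 0.5, 0.6]
grip_width: -0.0001
```

```bash
python3 s.py
```

```text
t 13.73 p [0.5178 0.0337 0.1325] F [-0.5  0.5  0.6] w -0.0001 q [-0.2   0.46  0.16  2.22 -0.88  0.16  2.54]
[[0.352, -0.191, 0.916], [0.073, 0.982, 0.177], [-0.933, 0.004, 0.36]]
off 1.0 Fn 0.7 slope 0.3
```

Call:
carry_out(motion=[[[0.0009,0,0.0003],[0,0,0]],[[0.0019,0,0.0006],[0,0,0]],[[0.0019,0,0.0006],[0,0,0]]])

```text
time_s: 13.98
ee_pos: [0.519, 0.0339, 0.131]
orientation: [[0.352, -0.191, 0.916], [0.073, 0.982, 0.177], [-0.933, 0.004, 0.36]]
force: [0.4, 0.4, -0.4]
grip_width: -0.0004
```

```bash
python3 s.py
```

```text
t 13.98 p [0.519  0.0339 0.131 ] F [ 0.4  0.4 -0.4] w -0.0004 q [-0.19  0.46  0.15  2.22 -0.88  0.15  2.55]
[[0.352, -0.191, 0.916], [0.073, 0.982, 0.177], [-0.933, 0.004, 0.36]]
off -1.0 Fn -0.6 slope 0.2
```

Call:
carry_out(motion=[[[0.0009,0,0.0003],[0,0,0]],[[0.0014,0,0.0005],[0,0,0]],[[0.0014,0,0.0005],[0,0,0]]])

```text
time_s: 14.23
ee_pos: [0.5197, 0.034, 0.1301]
orientation: [[0.352, -0.191, 0.916], [0.073, 0.982, 0.177], [-0.933, 0.004, 0.36]]
force: [-1.1, -0.1, 2.4]
grip_width: -0.0002
```

```bash
python3 s.py
```

```text
t 14.23 p [0.5197 0.034  0.1301] F [-1.1 -0.1  2.4] w -0.0002 q [-0.19  0.46  0.15  2.22 -0.88  0.15  2.55]
[[0.352, -0.191, 0.916], [0.073, 0.982, 0.177], [-0.933, 0.004, 0.36]]
off -2.1 Fn 2.6 slope 0.2
```

Contact at about −2 mm offset. Press in small steps.

Call:
carry_out(motion=[[[0.0009,0,0.0003],[0,0,0]],[[0.0014,0,0.0005],[0,0,0]],[[0.0014,0,0.0005],[0,0,0]]])

```text
time_s: 14.48
ee_pos: [0.5204, 0.0342, 0.129]
orientation: [[0.352, -0.191, 0.916], [0.073, 0.982, 0.177], [-0.933, 0.005, 0.36]]
force: [-4.1, -0.9, 6.0]
grip_width: -0.0002
```

```bash
python3 s.py
```

```text
t 14.48 p [0.5204 0.0342 0.129 ] F [-4.1 -0.9  6. ] w -0.0002 q [-0.19  0.47  0.15  2.22 -0.88  0.15  2.55]
[[0.352, -0.191, 0.916], [0.073, 0.982, 0.177], [-0.933, 0.005, 0.36]]
off -3.4 Fn 7.3 slope 0.0
```

Call:
carry_out(motion=[[[0.0009,0,0.0003],[0,0,0]],[[0.0014,0,0.0005],[0,0,0]],[[0.0014,0,0.0005],[0,0,0]]])

```text
time_s: 14.73
ee_pos: [0.5212, 0.0343, 0.1279]
orientation: [[0.352, -0.191, 0.916], [0.073, 0.982, 0.176], [-0.933, 0.005, 0.36]]
force: [-3.6, -1.3, 6.0]
grip_width: 0.0003
```

```bash
python3 s.py
```

```text
t 14.73 p [0.5212 0.0343 0.1279] F [-3.6 -1.3  6. ] w 0.0003 q [-0.18  0.47  0.14  2.22 -0.88  0.15  2.55]
[[0.352, -0.191, 0.916], [0.073, 0.982, 0.176], [-0.933, 0.005, 0.36]]
off -4.7 Fn 7.0 slope -0.1
```

Call:
carry_out(motion=[[[0.0007,0,0.0002],[0,0,0]],[[0.0009,0,0.0003],[0,0,0]]])

```text
time_s: 14.9
ee_pos: [0.5218, 0.0345, 0.1271]
orientation: [[0.352, -0.191, 0.916], [0.073, 0.982, 0.177], [-0.933, 0.005, 0.359]]
force: [-2.4, 0.3, 4.7]
grip_width: -0.0001
```

```bash
python3 s.py
```

```text
t 14.9 p [0.5218 0.0345 0.1271] F [-2.4  0.3  4.7] w -0.0001 q [-0.18  0.47  0.14  2.22 -0.89  0.14  2.55]
[[0.352, -0.191, 0.916], [0.073, 0.982, 0.177], [-0.933, 0.005, 0.359]]
off -5.7 Fn 5.1 slope -0.2
```

Call:
carry_out(motion=[[[0.0007,0,0.0002],[0,0,0]],[[0.0009,0,0.0003],[0,0,0]]])

```text
time_s: 15.07
ee_pos: [0.5224, 0.0346, 0.1262]
orientation: [[0.352, -0.191, 0.916], [0.073, 0.982, 0.177], [-0.933, 0.004, 0.359]]
force: [-3.1, -1.7, 4.1]
grip_width: -0.0001
```

```bash
python3 s.py
```

```text
t 15.07 p [0.5224 0.0346 0.1262] F [-3.1 -1.7  4.1] w -0.0001 q [-0.18  0.48  0.14  2.21 -0.89  0.14  2.55]
[[0.352, -0.191, 0.916], [0.073, 0.982, 0.177], [-0.933, 0.004, 0.359]]
off -6.9 Fn 5.4 slope -0.2
```

Call:
carry_out(motion=[[[0.0007,0,0.0002],[0,0,0]],[[0.0009,0,0.0003],[0,0,0]],[[0.0009,0,0.0003],[0,0,0]]])

```text
time_s: 15.32
ee_pos: [0.5231, 0.0347, 0.1253]
orientation: [[0.352, -0.191, 0.916], [0.073, 0.982, 0.177], [-0.933, 0.004, 0.359]]
force: [-4.8, -1.1, 3.8]
grip_width: 0.0003
```

```bash
python3 s.py; python3 - <<'E'
from ik import *
# calibrate: current contact at a~-0.05 ; path with h s.t. contact ; relative shifts
o=arm.get_obs();p0=np.array(o['ee_pos']);R0=np.array(o['orientation'])
h=.006
ref=tcp(-.05,21,0,h);print('resid',p0-ref)
for a,t in [(-.05,21),(0,21),(.05,21.5),(.1,22),(.15,22.5),(.2,23),(.25,23.5),(.3,24),(.35,24.5),(.4,25),(.45,25.7),(.5,26.4),(.55,27.1),(.6,27.8),(.65,28.4),(.7,29),(.75,29),(.8,29),(.85,29)]:
    d=R0.T@(tcp(a,t,0,h)-ref);print(a,np.round(d,4),round(21-t,1))
E
```

```text
t 15.32 p [0.5231 0.0347 0.1253] F [-4.8 -1.1  3.8] w 0.0003 q [-0.18  0.48  0.13  2.21 -0.89  0.14  2.55]
[[0.352, -0.191, 0.916], [0.073, 0.982, 0.177], [-0.933, 0.004, 0.359]]
off -8.0 Fn 6.1 slope -0.3
resid [ 0.00042516  0.00037291 -0.00013755]
-0.05 [0. 0. 0.] 0
0 [-0.0058  0.     -0.0014] 0
0.05 [-0.0118  0.     -0.0022] -0.5
0.1 [-0.0178  0.     -0.0026] -1
0.15 [-0.0237  0.     -0.0028] -1.5
0.2 [-0.0296  0.     -0.0027] -2
0.25 [-0.0355  0.0001 -0.0023] -2.5
0.3 [-0.0416  0.0001 -0.0016] -3
0.35 [-0.0481  0.0001 -0.0006] -3.5
0.4 [-0.0545  0.0001  0.0007] -4
0.45 [-0.0608  0.0001  0.0024] -4.7
0.5 [-0.067   0.0002  0.0043] -5.4
0.55 [-0.073   0.0002  0.0066] -6.1
0.6 [-0.079   0.0002  0.0093] -6.8
0.65 [-0.0847  0.0003  0.0122] -7.4
0.7 [-0.0902  0.0003  0.0154] -8
0.75 [-0.0955  0.0003  0.0188] -8
0.8 [-0.1008  0.0004  0.0222] -8
0.85 [-0.1059  0.0004  0.0258] -8
```

Call:
carry_out(motion=[[[-0.002,0,-0.0005],[0,0,0]],[[-0.0045,0,-0.001],[0,0,0]],[[-0.007,0,-0.0015],[0,-0.2,0]],[[-0.01,0,-0.002],[0,-0.4,0]],[[-0.013,0,-0.0023],[0,-0.6,0]],[[-0.016,0,-0.0025],[0,-0.8,0]],[[-0.019,0,-0.0026],[0,-1.1,0]],[[-0.022,0,-0.0027],[0,-1.3,0]],[[-0.025,0,-0.0028],[0,-1.6,0]],[[-0.028,0,-0.0028],[0,-1.9,0]]])

```text
time_s: 16.15
ee_pos: [0.51, 0.0322, 0.1505]
orientation: [[0.381, -0.191, 0.904], [0.079, 0.982, 0.174], [-0.921, 0.005, 0.389]]
force: [-5.1, -1.6, 2.4]
grip_width: 0.0002
```

```bash
python3 s.py; python3 - <<'E'
from ik import *
snap('wrist','w8')
E
```

```text
t 16.15 p [0.51   0.0322 0.1505] F [-5.1 -1.6  2.4] w 0.0002 q [-0.18  0.41  0.14  2.25 -0.88  0.14  2.56]
[[0.381, -0.191, 0.904], [0.079, 0.982, 0.174], [-0.921, 0.005, 0.389]]
off 19.9 Fn 5.3 slope 5.7
```

View pics/w8.png

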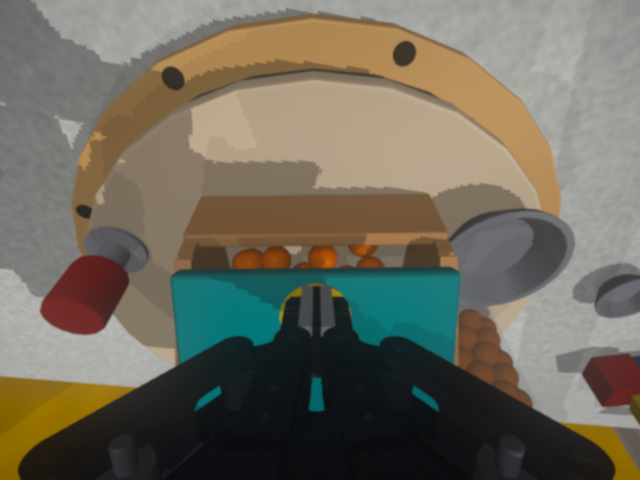

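```bash
cat > g.py <<'E'
from ik import *
import sys
a0,t0=map(float,sys.argv[1:3]);h=.006
R0=np.array(arm.get_obs()['orientation']);ref=tcp(a0,t0,0,h)
print('resid',np.round(np.array(arm.get_obs()['ee_pos'])-ref,4))
for a in np.arange(a0,.95,.05):
    t=np.interp(a,[-.05,0,.2,.4,.7,.8],[21,21,23,25,29,30])
    d=R0.T@(tcp(a,t,0,h)-ref);print(round(a,2),np.round(d,4),round(t0-t,1))
E
python3 g.py .19 22.9
```

```text
resid [-0.0004  0.0003 -0.0001]
0.19 [0. 0. 0.] 0.0
0.24 [-0.0059  0.      0.0005] -0.5
0.29 [-0.0118  0.      0.0014] -1.0
0.34 [-0.0183  0.0001  0.0025] -1.5
0.39 [-0.0246  0.0001  0.0039] -2.0
0.44 [-0.0309  0.0001  0.0057] -2.6
0.49 [-0.0371  0.0001  0.0079] -3.3
0.54 [-0.0431  0.0002  0.0103] -4.0
0.59 [-0.0489  0.0002  0.013 ] -4.6
0.64 [-0.0546  0.0002  0.0161] -5.3
0.69 [-0.0601  0.0003  0.0194] -6.0
0.74 [-0.0654  0.0003  0.023 ] -6.5
0.79 [-0.0706  0.0003  0.0266] -7.0
0.84 [-0.0756  0.0004  0.0303] -7.1
0.89 [-0.0803  0.0004  0.0343] -7.1
0.94 [-0.0849  0.0005  0.0385] -7.1
```

Call:
carry_out(motion=[[[-0.003,0,0.0002],[0,-0.2,0]],[[-0.006,0,0.0005],[0,-0.5,0]],[[-0.009,0,0.0009],[0,-0.7,0]],[[-0.012,0,0.0014],[0,-1,0]],[[-0.015,0,0.0019],[0,-1.2,0]],[[-0.018,0,0.0025],[0,-1.5,0]],[[-0.021,0,0.0031],[0,-1.7,0]],[[-0.0246,0,0.0039],[0,-2,0]],[[-0.0278,0,0.0048],[0,-2.3,0]],[[-0.0309,0,0.0057],[0,-2.6,0]]])

```text
time_s: 17.03
ee_pos: [0.5048, 0.0309, 0.1819]
orientation: [[0.424, -0.191, 0.885], [0.086, 0.982, 0.171], [-0.901, 0.004, 0.433]]
force: [-2.8, -0.8, 2.1]
grip_width: 0.0002
```

```bash
python3 s.py; python3 g.py .44 25.5
```

```text
t 17.03 p [0.5048 0.0309 0.1819] F [-2.8 -0.8  2.1] w 0.0002 q [-0.2   0.34  0.17  2.26 -0.87  0.16  2.55]
[[0.424, -0.191, 0.885], [0.086, 0.982, 0.171], [-0.901, 0.004, 0.433]]
off 47.4 Fn 3.5 slope 21.8
resid [0.0012 0.0004 0.0002]
0.44 [-0.  0.  0.] -0.0
0.49 [-0.0061  0.      0.0024] -0.7
0.54 [-0.0119  0.      0.0051] -1.4
0.59 [-0.0177  0.0001  0.0081] -2.0
0.64 [-0.0232  0.0001  0.0115] -2.7
0.69 [-0.0285  0.0001  0.015 ] -3.4
0.74 [-0.0336  0.0002  0.0189] -3.9
0.79 [-0.0386  0.0002  0.0227] -4.4
0.84 [-0.0434  0.0002  0.0267] -4.5
0.89 [-0.048   0.0003  0.0309] -4.5
0.94 [-0.0524  0.0003  0.0353] -4.5
```

Call:
carry_out(motion=[[[-0.003,0,0.001],[0,-0.3,0]],[[-0.006,0,0.002],[0,-0.7,0]],[[-0.009,0,0.003],[0,-1,0]],[[-0.012,0,0.0045],[0,-1.4,0]],[[-0.0148,0,0.006],[0,-1.7,0]],[[-0.0177,0,0.0075],[0,-2,0]],[[-0.0205,0,0.009],[0,-2.4,0]],[[-0.0232,0,0.0105],[0,-2.7,0]],[[-0.026,0,0.012],[0,-3,0]],[[-0.0285,0,0.0135],[0,-3.4,0]]])

```text
time_s: 17.87
ee_pos: [0.5047, 0.0307, 0.2133]
orientation: [[0.476, -0.191, 0.858], [0.096, 0.982, 0.165], [-0.874, 0.004, 0.486]]
force: [-1.2, 0.6, 1.3]
grip_width: 0.0002
```

```bash
python3 s.py; python3 g.py .69 28.9; python3 -c "
from h import *
snap('wrist','w9');snap('scene','s9')"
```

```text
t 17.87 p [0.5047 0.0307 0.2133] F [-1.2  0.6  1.3] w 0.0002 q [-0.2   0.27  0.18  2.27 -0.87  0.16  2.54]
[[0.476, -0.191, 0.858], [0.096, 0.982, 0.165], [-0.874, 0.004, 0.486]]
off 71.6 Fn 1.6 slope 41.9
resid [-0.0001 -0.0001 -0.0006]
0.69 [ 0. -0. -0.] 0.0
0.74 [-0.0049  0.      0.0041] -0.5
0.79 [-0.0096  0.0001  0.0082] -1.0
0.84 [-0.0142  0.0001  0.0125] -1.1
0.89 [-0.0185  0.0001  0.017 ] -1.1
0.94 [-0.0226  0.0002  0.0217] -1.1
```

View pics/w9.png

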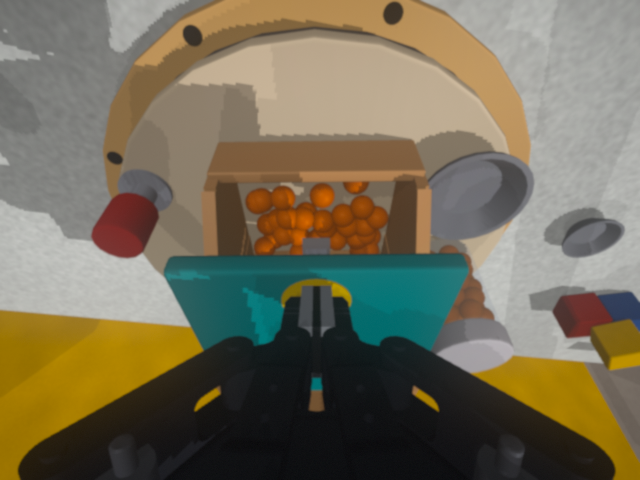

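Call:
carry_out(motion=[[[-0.002,0,0.0015],[0,-0.2,0]],[[-0.004,0,0.003],[0,-0.4,0]],[[-0.006,0,0.0042],[0,-0.6,0]],[[-0.008,0,0.0055],[0,-0.8,0]],[[-0.01,0,0.0065],[0,-0.8,0]],[[-0.012,0,0.0075],[0,-0.8,0]]])

```text
time_s: 18.47
ee_pos: [0.505, 0.0307, 0.2271]
orientation: [[0.487, -0.191, 0.852], [0.098, 0.982, 0.164], [-0.868, 0.004, 0.497]]
force: [0.2, -0.5, 0.5]
grip_width: 0.0003
```

```bash
python3 s.py
```

```text
t 18.47 p [0.505  0.0307 0.2271] F [ 0.2 -0.5  0.5] w 0.0003 q [-0.25  0.24  0.24  2.26 -0.82  0.19  2.5 ]
[[0.487, -0.191, 0.852], [0.098, 0.982, 0.164], [-0.868, 0.004, 0.497]]
off 81.9 Fn 0.3 slope 51.0
```

Call:
carry_out(motion=[[[-0.003,0,-0.001],[0,0,0]],[[-0.007,0,-0.002],[0,0,0]],[[-0.012,0,-0.004],[0,0.5,0]],[[-0.02,0,-0.007],[0,1,0]],[[-0.03,0,-0.011],[0,2,0]],[[-0.04,0,-0.016],[0,3,0]],[[-0.05,0,-0.022],[0,4,0]],[[-0.06,0,-0.028],[0,5,0]],[[-0.07,0,-0.035],[0,6,0]],[[-0.07,0,-0.035],[0,6,0]]])

```text
time_s: 19.3
ee_pos: [0.4402, 0.0179, 0.2712]
orientation: [[0.396, -0.191, 0.898], [0.082, 0.982, 0.173], [-0.915, 0.005, 0.404]]
force: [-0.2, -0.1, -0.5]
grip_width: -0.0002
```

```bash
python3 - <<'E'
from h import *
snap('wrist','w10');snap('scene','s10');snap('top','t10');st()
E
```

```text
t 19.45 p [0.4413 0.0184 0.2703] F [-0.2 -0.9 -0.7] w 0.0001 q [-0.62  0.09  0.63  2.25 -0.33  0.43  2.03]
[[0.396, -0.191, 0.898], [0.081, 0.981, 0.173], [-0.915, 0.004, 0.404]]
```

View pics/w10.png

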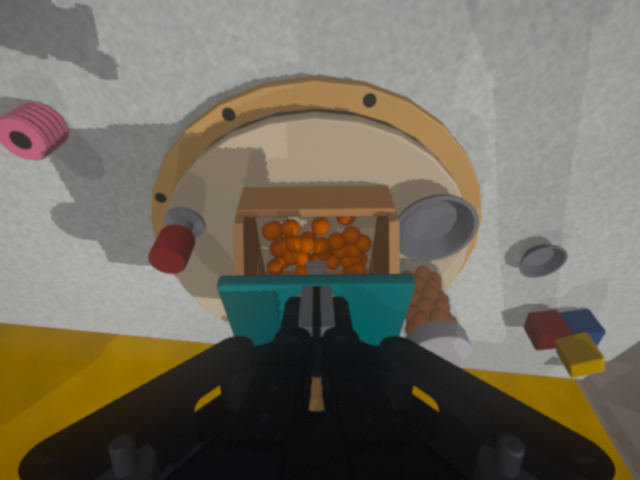

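View pics/s10.png

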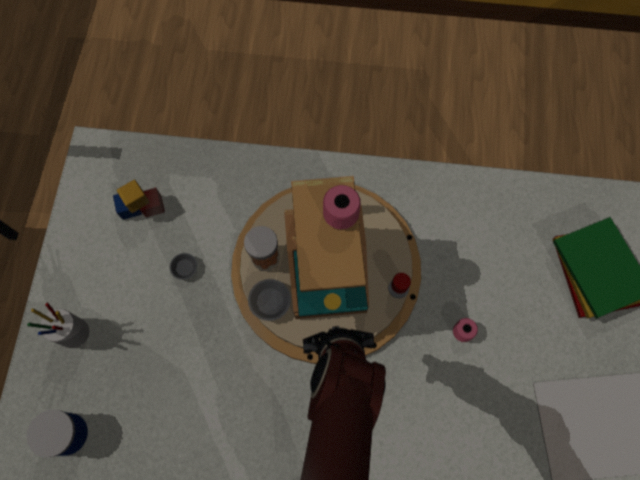

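Withdrawn; now I verify the flap angle, knob height and turn numerically.

```bash
python3 - <<'E'
from h import *
p,d,X=cloud('scene','s10'); hsv=cv2.cvtColor(p,cv2.COLOR_RGB2HSV);H,S,V=[hsv[...,i].astype(int) for i in range(3)]
T=(H>80)&(H<100)&(S>120)&(X[...,2]<.25)&(X[...,2]>.1)&(abs(X[...,0]-.55)<.12)&(abs(X[...,1]-.035)<.15)
T=cv2.erode(T.astype(np.uint8),np.ones((3,3)))>0
q=X[T];c=q.mean(0);n=np.linalg.svd(q-c)[2][2];n*=np.sign(n[2]);print('flap z',q[:,2].min(),q[:,2].max(),'n',n,'open angle',np.radians(40)-np.arctan2(-n[:2]@F[:2],n[2]))
R=((H<6)|(H>174))&(S>180)&(V>60)&(abs(X[...,2]-.118)<.03)&(abs(X[...,0]-.593)<.05)&(abs(X[...,1]+.114)<.05)
k=X[R&(X[...,2]>.113)];m=(k.max(0)+k.min(0))/2;print('knob',m,np.median(k[:,2]),np.arctan2(m[1]-C[1],m[0]-C[0])-np.arctan2(-.1039,-.1417))
P=(H>160)&(S>60)&(S<200)&(X[...,2]>.38)&(X[...,2]<.45);print('rings',np.median(X[P],0))
o=arm.get_obs();print(o['qd'].round(3),o['force'].round(1))
E
```

```text
flap z 0.21056507124317858 0.22682056516233962 n [0.05497592 0.01323118 0.99840001] open angle 0.754666432807389Traceback (most recent call last):
  File "<stdin>", line 7, in <module>
    return umr_maximum(a, axis, None, out, keepdims, initial, where)
ValueError: zero-size array to reduction operation maximum which has no identity
```

```bash
python3 - <<'E'
from h import *
for n,f in(('scene','s10'),('top','t10')):
    p,d,X=cloud(n,f); hsv=cv2.cvtColor(p,cv2.COLOR_RGB2HSV);H,S,V=[hsv[...,i].astype(int) for i in range(3)]
    R=((H<8)|(H>172))&(S>150)&(V>35)&(abs(X[...,0]-.593)<.05)&(abs(X[...,1]+.114)<.05)&(X[...,2]>.09)
    if R.sum():
        k=X[R];k=k[k[:,2]>np.median(k[:,2])-.004];m=(k.max(0)+k.min(0))/2;print('knob',R.sum(),m,np.median(k[:,2]),np.arctan2(m[1]-C[1],m[0]-C[0])-np.arctan2(-.1039,-.1417))
    P=(H>160)&(S>60)&(S<200)&(X[...,2]>.38)&(X[...,2]<.45);print('rings',np.median(X[P],0))
    S_=(abs(X[...,2]-.344)<.005)&(abs(X[...,0]-.62)<.13)&(abs(X[...,1]-.05)<.13)
    print(cv2.minAreaRect((X[S_][:,:2]*1000).astype(np.float32)))
    B=(abs(X[...,2]-.17)<.01)&(np.hypot(X[...,0]-C[0],X[...,1]-C[1])<.2);print('z~.17 canister top',B.sum(),np.median(X[B],0))
print(arm.get_obs()['qd'].round(3))
E
```

```text
knob 249 [ 0.59277103 -0.11232157  0.11859067] 0.11709607917585307 0.6936938378089657
rings [0.64036241 0.03129077 0.40267598]
((610.3323364257812, 52.884883880615234), (217.06671142578125, 120.04878234863281), 11.805573463439941)
z~.17 canister top 961 [0.6281093  0.19485334 0.16959023]
knob 161 [ 0.5943695  -0.11307878  0.11848081] 0.11762615794439413 0.7036113819962206
rings [0.64669499 0.0306401  0.40252908]
((610.7745971679688, 51.146915435791016), (215.3413543701172, 119.93534851074219), 11.596954345703125)
z~.17 canister top 735 [0.63060238 0.19242173 0.16904099]
[ 0.012  0.014 -0.011 -0.     0.001  0.002 -0.003]
```

```bash
python3 -c "
from bench import arm
print(arm.hand_in())"
```

```text
the job is handed in; nothing more can be done
None
```

I turned the display to the next hole and opened the flap. The job was handed in with about 19.5 s on the robot's clock, and it reported no verdict.

- **Turntable:** I gripped the red knob, lifted it about 19 mm and led it anticlockwise, turning the gripper with it. I then lowered and released it. The turn measures about 0.70 rad from the shelf angle, and 0.69 and 0.70 from the knob in two views. The knob's top is back at about 118 mm, its home height.
- **Flap:** I pressed at the dot in steps of about 1 mm until the force rose to about 7 N and then fell to 5–6 N. I took that as the click, since the roughly 11 N peak itself fell between readings. I pressed about 6 mm in all, then eased the flap up at about 0.3 rad/s until the finger force reached zero, and backed off. The fitted opening is 0.75 rad.
- **Display:** In the last pictures the canister, dish and rings stand on the disc and shelf, and the arm is clear of everything. The abacus is partly hidden under the shelf in those views, so I did not measure it separately.

**Tool tilt:** The press was made at about 21°, short of the advised 25–40°. At 35° the wrist joint ran to the end of its range, so I increased the tilt to about 30° while easing the flap open, keeping clear of the shelf.

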